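# Unload the bonder's work holder into a stacking tray and cover it

## Robot

A 6-joint arm with a two-finger parallel gripper is mounted at the origin on the work surface. World frame = base frame: x ahead of the robot, y to its left, z up, the work surface at z = 0. Lengths are in m, angles in rad, forces in N, time in s.
With the tool pointing down it reaches from about 0.25 to 0.725 m from the base axis. Payload 4 kg.
Tool frame: the origin (TCP) lies midway between the tips of the shut fingers; the grasp point (between the pads) lies 19 mm behind it (arm.grasp_offset is the distance from the TCP to the grasp point, in m); z points along the fingers, y is the line along which they close (so a half turn about z gives the same grasp; the last joint's range is limited). The gripper opens to 85 mm and grips with 20 to 120 N. Pads are 22 mm wide; open, the fingers measure 114 mm over their backs; the gripper's body (76 mm by 85 mm) begins 54 mm behind the grasp point. The pads swing forward as they close: fully open they stand 13 mm farther back than shut.
Start: joints at [1.333, 0.241, 0.005, 1.335, 0, 1.571], TCP at [0.118, 0.486, 0.231] pointing down, gripper open.
Joint ranges: [-2.72, 2.72], [-1.05, 1.87], [-1.09, 1.28], [-1.99, 2.15], [-1.42, 1.44], [-3.14, 3.14]. Speed limits (rad/s): [2.79, 2.79, 3.14, 3.14, 3.14, 3.14].

## Interface

Orientations are given as a unit quaternion [x, y, z, w].
In Python, from cell import readout, optics, arm, boxes_of, regions_of, landmark_of gives the robot as it stands.
- The arm moves only by the shell command python3 -m inch 'ROWS'. ROWS is JSON, a list that holds one entry, the list of rows, each a list of 7 numbers: the shift along the tool's x, y, z normalised to -1 to 1, where 1 is 40 mm, then the turn, a rotation vector about the tool's x, y, z normalised to -1 to 1, where 1 is 8 degrees, then the opening, from 0 (shut) to 1 (fully open). In form: [[[tx, ty, tz, rx, ry, rz, claw], ...]]. A call has 1 to 10 rows; each row shifts and turns the commanded pose from where the row before left it, along the tool's axes as they then stand; what a row does not reach is not made up. A row lasts 1/8 s, in which the tool goes at most 62.5 mm and 10.7 degrees, less where a joint would pass 70% of its speed; a pose out of reach is approached as far as the arm can. A call with a number of a shift or a turn outside -1 to 1 is refused whole. A call with a gripper value outside its range is refused whole. The fingers move at their own pace and stop on an object; the grip force is fixed at half the most. Time passes only in rows, so rows that do not move let the fingers close. It gives the time, the measured TCP pose, the force, the opening and the grip force at its end, in the units of the state.
- readout.state(): the state, without advancing time (a new reading comes with each control period).
- optics.capture(name): name is "side" or "top"; returns a dict with "pixels" (480x640x3 uint8, red, green, blue), "fx", "fy", "cx", "cy" (pixels), "D" ([k1, k2, p1, p2, k3] as OpenCV has them; the pictures are not rectified), "eye" and "rotation" of the camera in the world. Camera axes: x right, y up, looking along -z (the intrinsics and any distortion apply to the point x, -y, -z); pixel columns grow to the right and rows downward; lengths in m; the calibration is good to about 2 mm. A picture is of the moment at which its call begins. There is no depth.
- arm.job_done(): hands the job in; it is judged then, once.
Trained networks look in a picture, given as the dict that the camera call returned (one of the last four; its "shot" number tells which), for a name from the list of things; names that differ only in an ending like _2 or _b are one class to them, and where a whole thing is asked for, a point or a joint stands for the part that bears it (a point fixed in the world has none). Each returns a list of dicts, best first, with "score" (0 to 1); they miss things now and then, are a little off and sometimes report something else, mostly with a low value. They report only what shows in the picture. A call takes as long as a camera call.
- boxes_of(picture, query): "point" ([column, row] in pixels, amid what is visible of it).
- regions_of(picture, query): "mask" (480x640 bool, what is visible of it) and "point" ([column, row] in pixels, amid what is visible of it).
- landmark_of(picture, query): "point" ([column, row] in pixels: a listed point, or the origin of a listed thing).
The state is a dict: "t": time; "joint_positions": joint angles; "dq": joint speeds; "joint_torque": joint torques, N m; "tool_pos": TCP position; "eef_rot": TCP orientation; "force": force on the tool from outside, world axes, zero at the start; "torque": the same for the moment, N m; "finger_gap": finger opening in m; "grasp_force": force on a finger pad.
Only numpy, scipy, OpenCV 4.12 (cv2) and the standard library are available. Lean on these libraries where they do the work, as an engineer would, in place of code of your own. Each camera call takes 0.05 s, during which the arm holds its last target. There are 200 camera calls.

## Task

Take the top tray off the stack and set it squarely inside the white outline of the blue mat, and draw the work holder by its black blade grip from under the bond head to the centre of the blue ring, sliding it on the bed and never lifting it. Then move every finished module from the holder into that tray, lying flat with the steel lid up. Finally slide the empty holder back to the centre of the yellow ring under the head, and lift the next tray off the stack and nest it fully home on the loaded tray as its cover, leaving the last tray where it stands; never touch the bond head or disturb the other things on the bench.

Things in the scene. Friction and masses are not known exactly. Their poses are not given: they have to be found in the camera images.
- machine: The bonder, fixed; its place and yaw vary. Origin: centre of its steel slide bed, at bench level; bed 340 (x) x 440 (y) mm, top 10 mm up. Rings of 200 mm diameter painted on it: blue (unload) centred at y = -100 mm, yellow (bond) at y = +100. Cream tower, 340 mm high and a microscope above, beyond y = 310; low hand manipulator (30 mm high) at x -275 to -165, y 390 to 470.
- head: Bond head, fixed to the machine, same origin and axes. Steel tool over the yellow ring at x 0, y 100 mm, tip 94 mm above the bench; horn 18 mm thick along y 90 to 225 mm, underside 119 mm up; black block and cream housing (x -45 to 45) from y 217 mm, 120 mm up and higher. It bars the way to the modules from above. Not to be touched.
- unload_ring (a point): Centre of the blue ring, on the bed's top.
- bond_ring (a point): Centre of the yellow ring, on the bed's top.
- holder: Round heated work holder, loose, about 0.85 kg, on a 110 mm foot disc; starts near the yellow ring. Origin: centre of its underside. Dark collar 172 mm across, z 40 to 62 mm; its flat top with the flush steel plate carries the modules. A stalk on its -x side carries an upright black blade grip (see holder_grip). Slides on the bed with plain friction, under 10 N.
- holder_grip (a point): Centre of the top face of the holder's blade grip, 117 mm out on the holder's -x axis, 64 mm above its underside. Blade 34 mm long (holder x), 14 mm thick (holder y), 48 mm high: pinch it from above across its thickness.
- mat: Blue mat, fixed, 190 (x) x 140 (y) x 2 mm, with a white outline 184 x 135 mm. Origin: centre of its underside, on the bench. Mat and stack may swap places from start to start.
- tray_top: Grey stacking tray 160 (x) x 110 (y) x 30 mm, 0.16 kg, top one of a nested stack of three equal trays. Origin: centre of its underside. Foot 146 x 96 mm, 4 mm deep, drops inside the rim below (opening 154 x 104): nested trays stand 26 mm apart. Floor 7 mm above origin, walls 3 mm. Carried by a yellow rib mid-floor along x: 100 long, 14 thick, top 25 mm above origin; 45 mm bays beside it.
- tray_mid: Tray like tray_top (same sizes, origin and axes), second in the stack; becomes the cover.
- tray_low: Tray like tray_top, bottom of the stack; stays where it is.
- m1: Finished sealed module (3 to 5 of m1..m5 are present): brass package 30 (x) x 20 (y) x 10 mm with a steel lid on top and tiny pins, 25 g. Origin: centre of its underside, z up towards the lid. Starts lying on top of the holder.
- m2: Finished sealed module (3 to 5 of m1..m5 are present): brass package 30 (x) x 20 (y) x 10 mm with a steel lid on top and tiny pins, 25 g. Origin: centre of its underside, z up towards the lid. Starts lying on top of the holder.
- m3: Finished sealed module (3 to 5 of m1..m5 are present): brass package 30 (x) x 20 (y) x 10 mm with a steel lid on top and tiny pins, 25 g. Origin: centre of its underside, z up towards the lid. Starts lying on top of the holder.
- m4: Finished sealed module (3 to 5 of m1..m5 are present): brass package 30 (x) x 20 (y) x 10 mm with a steel lid on top and tiny pins, 25 g. Origin: centre of its underside, z up towards the lid. Starts lying on top of the holder.
- m5: Finished sealed module (3 to 5 of m1..m5 are present): brass package 30 (x) x 20 (y) x 10 mm with a steel lid on top and tiny pins, 25 g. Origin: centre of its underside, z up towards the lid. Starts lying on top of the holder.
- flux_jar: Bystander: jar 44 mm across, 60 mm high, loose. Origin: centre of its underside.
- driver: Bystander: screwdriver 150 mm long lying on the bench, loose.
- wire_spools: Bystander: clear box 80 x 60 x 30 mm with two wire spools, loose. Origin: centre of its underside.

How it is judged:
On the way, in this order (a step that is already met when the one before it is completed fails the run):
1. the top tray of the stack stands on the mat and the holder stands on the blue ring (horizontal distance between tray_top and mat below 0.02 m and angle between the x axis of tray_top and the x axis of mat, either way round below 0.15 rad and z of tray_top in the frame of mat below 0.006 m and angle between tray_top's own z axis and vertical below 0.05 rad and horizontal distance between holder and unload_ring below 0.018 m), for 0.2 s.
2. every module lies in that tray, lid up, the tray still on the mat (horizontal distance between tray_top and mat below 0.02 m and angle between the x axis of tray_top and the x axis of mat, either way round below 0.15 rad and z of tray_top in the frame of mat below 0.006 m and angle between tray_top's own z axis and vertical below 0.05 rad and x of m1 in the frame of tray_top between -0.076 and 0.076 m and y of m1 in the frame of tray_top between -0.051 and 0.051 m and z of m1 in the frame of tray_top between 0.003 and 0.013 m and angle between each of m1, m2, m3, m4, m5's own z axis and vertical below 0.2 rad and x of m2 in the frame of tray_top between -0.076 and 0.076 m and y of m2 in the frame of tray_top between -0.051 and 0.051 m and z of m2 in the frame of tray_top between 0.003 and 0.013 m and x of m3 in the frame of tray_top between -0.076 and 0.076 m and y of m3 in the frame of tray_top between -0.051 and 0.051 m and z of m3 in the frame of tray_top between 0.003 and 0.013 m and x of m4 in the frame of tray_top between -0.076 and 0.076 m and y of m4 in the frame of tray_top between -0.051 and 0.051 m and z of m4 in the frame of tray_top between 0.003 and 0.013 m and x of m5 in the frame of tray_top between -0.076 and 0.076 m and y of m5 in the frame of tray_top between -0.051 and 0.051 m and z of m5 in the frame of tray_top between 0.003 and 0.013 m), for 0.2 s.
At the end, for the whole second after the job is handed in: First tray on the mat (20 mm, 0.15 rad) holding every module flat, lid up; second tray nested fully down on it (10 mm, 0.12 rad); holder within 18 mm of the yellow ring's centre; last tray moved under 25 mm; all released and at rest (all of step 2 and horizontal distance between tray_mid and tray_top below 0.01 m and angle between the x axis of tray_mid and the x axis of tray_top, either way round below 0.12 rad and z of tray_mid in the frame of tray_top between 0.022 and 0.0285 m and angle between each of tray_mid, holder's own z axis and vertical below 0.03 rad and horizontal distance between holder and bond_ring below 0.018 m and distance of tray_low from where it was at the start of the episode below 0.025 m and linear speed of each of tray_top, tray_mid, holder, m1, m2, m3, m4, m5 below 0.02 m/s); the robot touches nothing.
It fails at once if the work holder is lifted off the bed (over 6 mm) or tipped (z of holder in the frame of machine above 0.016 m or angle between holder's own z axis and vertical above 0.15 rad).
It fails at once if the robot touches the bond head (contact force between any of the arm, the fingers and head above 1 N).
It fails at once if a bystander is pushed aside by more than 30 mm (distance of any of flux_jar, driver, wire_spools from where it was at the start of the episode above 0.03 m).
Of m1, m2, m3, m4, m5 only 3 to 5 are there at a start; the rules pass over those that are not, and their reading is None.
At some moment in a run one of m1, m2, m3, m4, m5 may be knocked a few centimetres aside while the robot is not near it.
Once in a run the grip may slacken for a moment while it holds something.
It also fails if it takes over 210 s, if anything falls off the work surface, if the arm or the gripper's body presses on something with over 40 N, if the wrist force passes 120 N, or if a joint passes its speed limit or range.

## Working session

There is one attempt and no reset: what is moved stays moved. The work goes in short steps, Python scripts to look and compute and a shell command to move; the robot and the scene stay as the last step left them, time stands still between calls to the robot, and variables do not carry over. Pictures are saved under pics/ and viewed, at most 15 in all, crops included, and the job is handed in when it is done.

```bash
ls; mkdir -p pics
python3 - <<'E'
from cell import readout, optics
import cv2
s=readout.state(); print(s['t'],s['tool_pos'],s['eef_rot'],s['finger_gap'])
for n in('top','side'):
    p=optics.capture(n); cv2.imwrite(f'pics/{n}0.png',p['pixels'][:,:,::-1]); print(n,p['eye'],p['rotation'],p['fx'],p['D'])
E
```

```text
pics
0.0 [0.11763273 0.4853067  0.23041069] [ 1.18612805e-01  9.92940029e-01 -1.04172337e-03 -1.24673846e-04] 0.08518625954318824
top [0.43805847 0.00914028 1.01704563] [-0.04773558  0.02575592  0.71352272 -0.69852937] 478.96616610548654 [-0.04075101  0.          0.          0.          0.        ]
side [-0.14832014  0.77802999  0.71853123] [-0.17175925  0.45094238  0.81705018 -0.31556097] 562.5970733282188 [-0.0282719  0.         0.         0.         0.       ]
```

View pics/top0.png

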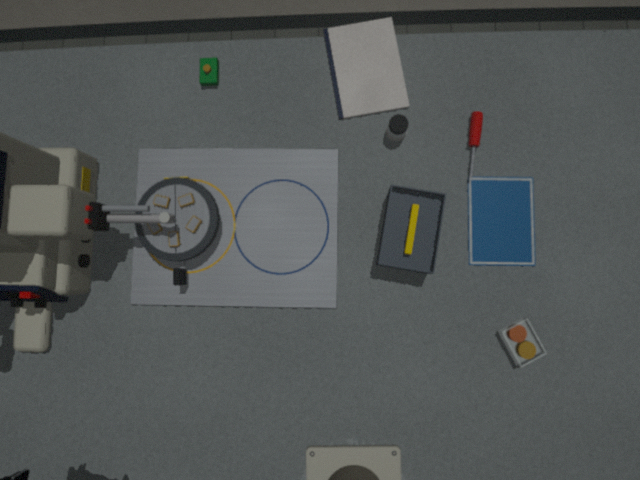

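View pics/side0.png

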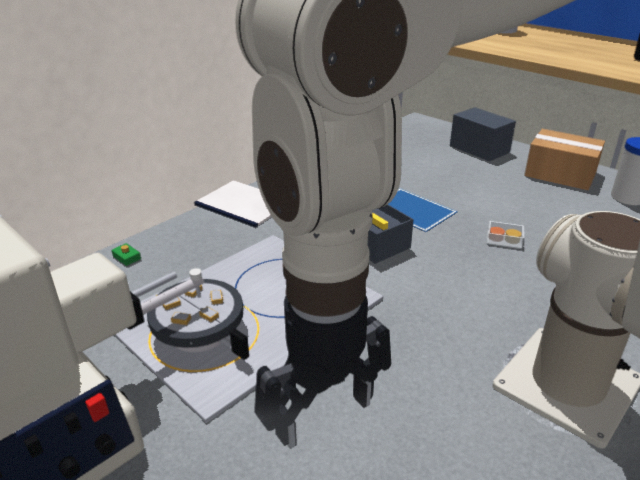

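The top view (up = +x, left = +y) shows the holder with 5 modules at (178,220) under the tool, its grip at (180,277), the blue ring at (281,227), the tray stack at (411,230) with its yellow rib, and the mat at (502,221). The jar is at (398,125), the driver at (475,140) and the spools at (522,343). The side view agrees.

```bash
cat > h.py <<'E'
import numpy as np, cv2
from scipy.spatial.transform import Rotation as Ro
from cell import readout, optics, arm, boxes_of, regions_of, landmark_of
F=np.diag([1,-1,-1.])
def K(p): return np.array([[p['fx'],0,p['cx']],[0,p['fy'],p['cy']],[0,0,1.]])
def rot(p):
    r=np.array(p['rotation']); return r if r.shape==(3,3) else Ro.from_quat(r).as_matrix()
def w(p,px,z):
    "pixels -> world points on plane z"
    u=cv2.undistortPoints(np.array(px,float).reshape(-1,1,2),K(p),np.array(p['D'])).reshape(-1,2)
    d=np.c_[u,np.ones(len(u))]@F@rot(p).T; e=np.array(p['eye'])
    return (e+d*((z-e[2])/d[:,2])[:,None])
def proj(p,X):
    X=(np.array(X,float).reshape(-1,3)-p['eye'])@rot(p)@F
    return cv2.projectPoints(X,np.zeros(3),np.zeros(3),K(p),np.array(p['D']))[0].reshape(-1,2)
def tri(p,a,q,b):
    "two-view point"
    A=[];B=[]
    for c,x in((p,a),(q,b)):
        o=np.array(c['eye']); d=w(c,x,0)[0]-o; d/=np.linalg.norm(d); M=np.eye(3)-np.outer(d,d); A.append(M);B.append(M@o)
    return np.linalg.lstsq(np.vstack(A),np.hstack(B),rcond=None)[0]
def rect(p,mask,z):
    "centre, size, yaw of long side of mask projected on plane z"
    c=cv2.findContours(mask.astype(np.uint8),cv2.RETR_EXTERNAL,cv2.CHAIN_APPROX_NONE)[0]
    c=max(c,key=cv2.contourArea); P=w(p,c.reshape(-1,2),z)[:,:2]
    (ctr,s,a)=cv2.minAreaRect((P*1000).astype(np.float32))
    if s[0]<s[1]: s=s[::-1]; a+=90
    a=(a+90)%180-90
    return np.round(np.array(ctr)/1000,4),np.round(s,1),round(a,1)
def hsv(p,lo,hi): return cv2.inRange(cv2.cvtColor(p['pixels'],cv2.COLOR_RGB2HSV),np.array(lo),np.array(hi))
def plan(*wps):
    "each wp: x,y,z,psi(deg, tool y dir; half turns allowed) ; prints tool-axis shifts in units from the current pose"
    s=readout.state(); P=np.array(s['tool_pos']); R=Ro.from_quat(s['eef_rot']).as_matrix()
    psi=np.degrees(np.arctan2(R[1,1],R[0,1]))
    print('at',np.round(P,4),'psi',round(psi,2),'tilt',np.round(R[:2,2],4))
    for x,y,z,a in wps:
        d=(a-psi+90)%180-90
        D=np.array([x,y,z])-P; c,q=np.cos(np.radians(psi)),np.sin(np.radians(psi))
        ty=np.array([c,q,0]); tx=np.array([-q,c,0])
        L=np.array([tx@D,ty@D,-D[2]])/.04
        print('to',(x,y,z,round(psi+d,1)),'shift(before turn)',np.round(L,3),'turn rz',round(-d/8,3))
        P=np.array([x,y,z]); psi+=d
E
python3 - <<'E'
from h import *
p=optics.capture('top'); q=optics.capture('side')
Z=dict(unload_ring=.01,bond_ring=.01,holder=.01,holder_grip=.074,mat=0,tray_top=.052,flux_jar=0,driver=0,wire_spools=0,machine=0)
for n,z in Z.items():
    a=landmark_of(p,n);b=landmark_of(q,n)
    if a: print(n,np.round(a[0]['point']),round(a[0]['score'],2),w(p,a[0]['point'],z)[0].round(4), (w(q,b[0]['point'],z)[0].round(4),round(b[0]['score'],2)) if b else '')
for n in ('m1',):
    for r in regions_of(p,n): print(n,round(r['score'],2),r['mask'].sum(),rect(p,r['mask'],.082))
for n,z in (('mat',.002),('holder',.072)):
    r=regions_of(p,n)[0]; print(n,rect(p,r['mask'],z))
m=hsv(p,(20,120,120),(35,255,255)); m[:,:350]=0;m[:,450:]=0; print('rib',rect(p,m,.077))
m=hsv(p,(95,120,60),(125,255,255)); m[:,:440]=0; print('matblue',rect(p,m,.002))
m=hsv(p,(100,90,60),(125,255,255)); m[:, :228]=0;m[:,335:]=0;m[:150]=0;m[300:]=0
ys,xs=np.nonzero(m);P=w(p,np.c_[xs,ys],.01); print('blue ring',len(xs)); 
print(cv2.fitEllipse((P[:,:2]*1000).astype(np.float32)))
m=hsv(p,(14,60,120),(32,255,255)); m[:, :200]=0;m[:,245:]=0;m[:150]=0;m[300:]=0
ys,xs=np.nonzero(m);P=w(p,np.c_[xs,ys],.01)[:,:2]*1000
A=np.c_[2*P,np.ones(len(P))];s=np.linalg.lstsq(A,(P**2).sum(1),rcond=None)[0];print('yellow',len(P),s[:2],np.sqrt(s[2]+s[:2]@s[:2]))
print('bed corners',w(p,[(138,149),(338,149),(337,306),(132,306)],.01).round(4))
E
```

```text
unload_ring [280. 224.] 0.73 [0.5567 0.1431 0.01  ] (array([0.5507, 0.1464, 0.01  ]), 0.87)
holder [185. 221.] 0.55 [0.5676 0.3477 0.01  ] (array([0.5638, 0.3448, 0.01  ]), 0.76)
holder_grip [173. 277.] 0.57 [0.4471 0.3493 0.074 ] (array([0.4494, 0.3449, 0.074 ]), 0.82)
mat [502. 220.] 0.77 [ 0.5549 -0.3302  0.    ] (array([ 0.5584, -0.3344,  0.    ]), 0.74)
tray_top [411. 229.] 0.84 [ 0.5352 -0.1288  0.052 ] (array([ 0.5379, -0.1259,  0.052 ]), 0.75)
flux_jar [394. 132.] 0.58 [ 0.7522 -0.1073  0.    ] 
driver [472. 147.] 0.59 [ 0.7145 -0.2729  0.    ] 
machine [163. 202.] 0.65 [0.6126 0.4012 0.    ] (array([0.5573, 0.2396, 0.    ]), 0.74)
m1 0.76 154 (array([0.5529, 0.305 ]), array([28.5, 22.7]), -33.9)
m1 0.7 167 (array([0.6017, 0.3727]), array([33.4, 21.5]), 74.8)
m1 0.64 142 (array([0.601 , 0.3225]), array([29.9, 20.8]), -72.9)
m1 0.63 189 (array([0.5228, 0.3453]), array([32. , 24.3]), 0.9)
m1 0.6 127 (array([0.5455, 0.3834]), array([27.1, 20.1]), 88.7)
m1 0.22 1434 (array([ 0.3109, -0.3265]), array([83.1, 64.1]), 27.1)
mat (array([ 0.5549, -0.3262]), array([191.5, 143.3]), -2.6)
holder (array([0.5553, 0.3365]), array([200. , 173.4]), 39.4)
rib (array([ 0.5338, -0.1259]), array([98. , 12.5]), -11.1)
matblue (array([ 0.5538, -0.3264]), array([172. , 122.5]), -2.2)
blue ring 146
((551.5988159179688, 141.39755249023438), (200.00242614746094, 200.43482971191406), 12.359251976013184)
yellow 296 [558.30182198 341.58319832] 100.36898013868392
bed corners [[0.7294 0.4552 0.01  ]
 [0.7157 0.0159 0.01  ]
 [0.3816 0.0252 0.01  ]
 [0.3882 0.4606 0.01  ]]
```

```bash
cat >> h.py <<'E'
def holder(p,cut=True):
    "holder centre by robust circle fit of the collar's top outer edge (r=86, z=.072), blade centre top"
    m=regions_of(p,'holder')[0]['mask']
    c=max(cv2.findContours(m.astype(np.uint8),cv2.RETR_EXTERNAL,cv2.CHAIN_APPROX_NONE)[0],key=len).reshape(-1,2)
    P=w(p,c,.072)[:,:2]; best=(0,)
    c0=P.mean(0)
    g=[(x,y) for x in np.arange(-.03,.03,.001) for y in np.arange(-.03,.03,.001)]
    for d in g:
        n=(abs(np.linalg.norm(P-c0-d,axis=1)-.086)<.0015).sum()
        if n>best[0]: best=(n,c0+d)
    return best,len(P)
E
python3 - <<'E'
from h import *
p=optics.capture('top'); print(holder(p))
g=cv2.cvtColor(p['pixels'],cv2.COLOR_RGB2GRAY)[262:292,165:195]
print(g[::2,::1])
x=cv2.resize(p['pixels'][140:320,90:330],None,fx=3.3,fy=3.3,interpolation=cv2.INTER_CUBIC); cv2.imwrite('pics/c1.png',x[:,:,::-1])
E
```

```text
((np.int64(143), array([0.56418093, 0.34500063])), 404)
[[ 66  62  62  62  67  64  67  66  61  64  61  67  65  57  59  63  61  65
   62  60  56  63  62  65  65  65  66  66  65  65]
 [ 64  65  65  65  65  68  66  64  66  64  62  67  66  64  59  61  67  64
   59  55  60  63  65  63  67  65  65  67  65  63]
 [ 67  66  67  69  64  60  65  64  65  63  65  64  67  66  64  71  78  76
   78  78  69  65  62  63  62  65  67  62  69  64]
 [ 83  78  71  68  63  62  66  64  53  46  47  46  47  43  49  59  66  72
   78  70  64  62  61  67  64  66  65  68  77  80]
 [108 112 112 105 106 102  90  87  52  26  31  32  34  30  30  30  21  28
   29  30  30  52  86  99 104 105 107 109 109 116]
 [117 113 115 114 117 114 113 102  65  39  28  34  42  20  34  31  24  24
   31  31  32  50  85 108 114 112 111 112 108 110]
 [113 114 112 112 112 112 112 103  57  35  32  34  32  25  29  25  35  30
   28  29  28  42  68  90 108 111 116 113 114 110]
 [111 111 116 110 116 114 113 102  59  34  34  32  37  29  28  28  26  32
   29  29  36  53  67  88 108 112 112 110 111 112]
 [110 109 110 110 114 112 110 102  62  33  31  38  29  34  21  32  26  30
   25  25  33  45  65  89 105 112 112 113 108 113]
 [111 110 111 110 110 113 110 102  62  34  33  31  29  34  29  31  36  30
   24  27  33  44  66  89 105 111 113 112 114 113]
 [112 113 112 113 115 114 114 101  63  37  28  30  36  35  30  31  30  29
   26  28  29  39  62  91 110 114 115 111 112 114]
 [110 111 111 112 112 115 109 104  80  52  42  48  51  47  38  35  35  33
   43  37  40  50  62  87 107 113 111 112 111 111]
 [113 112 111 112 114 112 112 111 112 109 108 106 109 107  98  72  61  65
   67  64  64  66  72  84 108 112 112 112 112 112]
 [114 108 114 113 114 112 113 113 111 114 114 113 112 111 105  74  65  66
   64  69  66  65  82 103 115 115 114 114 110 113]
 [109 110 109 109 108 108 107 111 105 110 110 110 109 109 100  78  62  60
   64  63  70  85 101 113 111 111 109 108 110 110]]
```

View pics/c1.png

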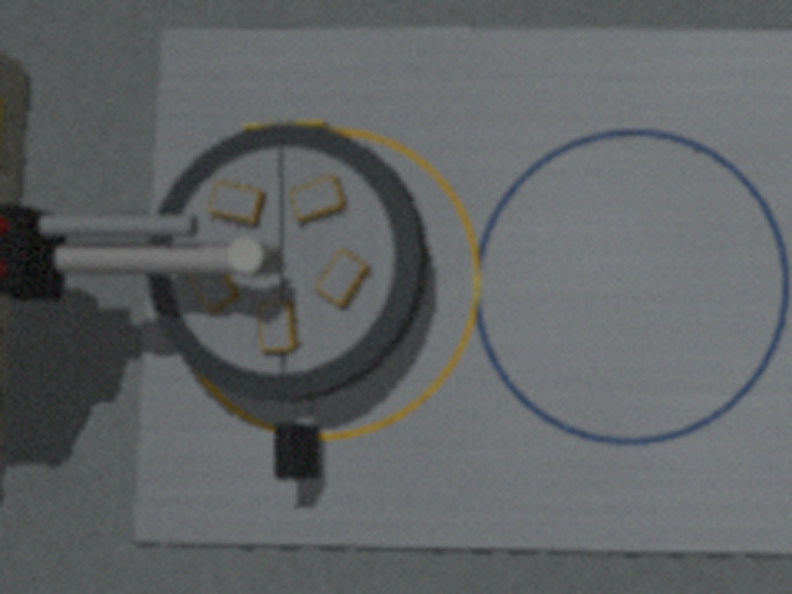

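The crop shows the blade top face at roughly full-image pixel (177,277), with its sunlit side to the right, and all 5 modules partly around and under the tool.

Run:
```python
from h import *
p=optics.capture('top'); print(w(p,(177,277),.074))
plan((.447,.342,.15,90),(.447,.342,.036,90),(.4345,.142,.036,88.1))
```

```text
[[0.44731271 0.34114547 0.074     ]]
at [0.1178 0.4859 0.2313] psi 76.37 tilt [-0. -0.]
to (0.447, 0.342, 0.15, np.float64(90.0)) shift(before turn) [-8.847 -1.557  2.032] turn rz -1.703
to (0.447, 0.342, 0.036, np.float64(90.0)) shift(before turn) [0.   0.   2.85] turn rz -0.0
to (0.4345, 0.142, 0.036, np.float64(88.1)) shift(before turn) [ 0.312 -5.    -0.   ] turn rz 0.238
```

```bash
python3 -m inch '[[[-0.983,-0.173,0.2,0,0,0,1],[-0.983,-0.173,0.2,0,0,0,1],[-0.983,-0.173,0.2,0,0,0,1],[-0.983,-0.173,0.2,0,0,0,1],[-0.983,-0.173,0.2,0,0,0,1],[-0.983,-0.173,0.2,0,0,0,1],[-0.983,-0.173,0.2,0,0,0,1],[-0.983,-0.173,0.2,0,0,0,1],[-0.983,-0.173,0.4,0,0,0,1],[0,0,0,0,0,-0.85,1]]]'; python3 -m inch '[[[0,0,0,0,0,-0.85,1],[0,0,0,0,0,0,1],[0,0,0,0,0,0,1]]]'
python3 - <<'E'
from h import *
plan((.4473,.3415,.036,90))
E
```

```text
t: 2.75
tool_pos: [0.4488, 0.3401, 0.1496]
eef_rot: [0.06, 0.998, -0.001, -0.001]
force: [0.1, -0.3, 0.4]
finger_gap: 0.0856
grasp_force: 0.0
t: 3.12
tool_pos: [0.447, 0.3421, 0.1514]
eef_rot: [0.001, 1.0, 0.0, 0.0]
force: [1.1, -0.7, -0.3]
finger_gap: 0.0852
grasp_force: 0.0
at [0.447  0.3421 0.1514] psi 89.89 tilt [0.     0.0001]
to (0.4473, 0.3415, 0.036, np.float64(90.0)) shift(before turn) [-0.008 -0.016  2.884] turn rz -0.014
```

```bash
python3 -m inch '[[[0,0,0.8,0,0,0,1],[0,0,0.8,0,0,0,1],[0,0,0.8,0,0,0,1],[0,0,0.48,0,0,0,1],[0,0,0,0,0,0,1],[0,0,0,0,0,0,0],[0,0,0,0,0,0,0],[0,0,0,0,0,0,0],[0,0,0,0,0,0,0],[0,0,0,0,0,0,0]]]'
python3 - <<'E'
from h import *
plan((.4345,.142,.036,88.1))
p=optics.capture('top'); print(holder(p))
E
```

```text
t: 4.38
tool_pos: [0.4477, 0.3432, 0.0369]
eef_rot: [-0.0, 1.0, 0.001, 0.001]
force: [0.3, 3.3, 1.6]
finger_gap: 0.0134
grasp_force: 58.9
at [0.4477 0.3432 0.0369] psi 90.01 tilt [0.0017 0.0022]
to (0.4345, 0.142, 0.036, np.float64(88.1)) shift(before turn) [ 0.332 -5.029  0.023] turn rz 0.239
((np.int64(147), array([0.56497354, 0.34240413])), 326)
```

```bash
python3 -m inch '[[[0.007,-0.1,0,0,0,0,0],[0.013,-0.2,0,0,0,0,0],[0.02,-0.3,0,0,0,0,0],[0.02,-0.3,0,0,0,0,0],[0.02,-0.3,0,0,0,0,0],[0.02,-0.3,0,0,0,0,0],[0.02,-0.3,0,0,0,0,0],[0.02,-0.3,0,0,0,0,0],[0.02,-0.3,0,0,0,0,0],[0.02,-0.3,0,0,0,0,0]]]';python3 -m inch '[[[0.02,-0.3,0,0,0,0,0],[0.02,-0.3,0,0,0,0,0],[0.02,-0.3,0,0,0,0,0],[0.02,-0.3,0,0,0,0,0],[0.02,-0.3,0,0,0,0,0],[0.02,-0.3,0,0,0,0,0],[0.02,-0.3,0,0,0,0,0],[0.013,-0.2,0,0,0,0,0],[0.005,-0.05,0,0,0,0,0],[0,0,0,0,0,0,0]]]'
python3 - <<'E'
from h import *
plan((.4345,.142,.036,88.1))
p=optics.capture('top'); print(holder(p)); cv2.imwrite('pics/top1.png',p['pixels'][:,:,::-1])
E
```

```text
t: 5.72
tool_pos: [0.4406, 0.2352, 0.0369]
eef_rot: [-0.001, 1.0, 0.002, 0.001]
force: [0.3, 5.2, 3.4]
finger_gap: 0.0132
grasp_force: 60.8
t: 6.98
tool_pos: [0.4341, 0.1408, 0.0368]
eef_rot: [-0.0, 1.0, 0.001, 0.001]
force: [0.4, 4.7, 4.9]
finger_gap: 0.0131
grasp_force: 60.5
at [0.4341 0.1408 0.0368] psi 90.01 tilt [0.0015 0.002 ]
to (0.4345, 0.142, 0.036, np.float64(88.1)) shift(before turn) [-0.009  0.029  0.02 ] turn rz 0.239
((np.int64(126), array([0.55287413, 0.14250194])), 304)
```

View pics/top1.png

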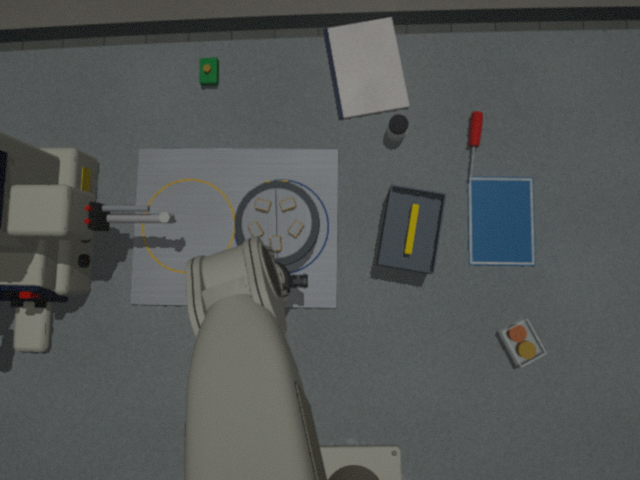

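The holder now stands centred on the blue ring (ring px 282,227) and the bystanders are unmoved.

```bash
python3 -m inch '[[[0,0,0,0,0,0,1],[0,0,0,0,0,0,1],[0,0,0,0,0,0,1],[0,0,0,0,0,0,1],[0,0,-0.6,0,0,0,1],[0,0,-0.8,0,0,0,1],[0,0,-0.8,0,0,0,1],[0,0,-0.8,0,0,0,1],[0,0,-0.75,0,0,0,1]]]'; python3 -m inch '[[[-0.31,-0.83,0,0,0,0,0.5],[-0.31,-0.83,0,0,0,0,0.5],[-0.31,-0.83,0,0,0,0,0.5],[-0.31,-0.83,0,0,0,0,0.5],[-0.31,-0.83,0,0,0,0,0.5],[-0.31,-0.83,0,0,0,0,0.5],[-0.31,-0.83,0,0,0,0,0.5],[-0.31,-0.83,0,0,0,0.7,0.5],[0,0,0,0,0,0.7,0.5],[0,0,0,0,0,0,0.5]]]'
python3 - <<'E'
from h import *
plan((.534,-.126,.062,78.9))
p=optics.capture('side'); q=optics.capture('top')
for c in(q,p):
    m=hsv(c,(20,120,120),(35,255,255)); 
    n,l,st,ce=cv2.connectedComponentsWithStats(m)
    for i in range(1,n):
        if st[i,4]>60: print(st[i],w(c,ce[i],.077)[0].round(4),rect(c,l==i,.077))
E
```

```text
t: 8.2
tool_pos: [0.4333, 0.1399, 0.1872]
eef_rot: [0.0, 1.0, -0.0, 0.0]
force: [0.3, 0.9, -0.2]
finger_gap: 0.0856
grasp_force: 0.0
t: 9.45
tool_pos: [0.5322, -0.1261, 0.1857]
eef_rot: [0.098, 0.995, 0.0, -0.0]
force: [-0.5, 0.4, 0.3]
finger_gap: 0.0429
grasp_force: 0.0
at [ 0.5322 -0.1261  0.1857] psi 78.78 tilt [-0.001   0.0001]
to (0.534, -0.126, 0.062, np.float64(78.9)) shift(before turn) [-0.043  0.011  3.092] turn rz -0.015
[148 179  86  39 146] [0.6201 0.3121 0.077 ] (array([0.6116, 0.3093]), array([176.6,  64.4]), 80.0)
[405 225  10  28 165] [ 0.5139 -0.1216  0.077 ] (array([ 0.5132, -0.1217]), array([54.9, 11.9]), -11.5)
[147 234  87  39 152] [0.4784 0.3113 0.077 ] (array([0.4874, 0.3108]), array([176.1,  62.4]), -82.1)
[356 205  32  24 203] [ 0.5268 -0.1231  0.077 ] (array([ 0.5279, -0.1231]), array([117.3,  25.2]), -15.4)
[149 310  22  56 111] [0.5323 0.4512 0.077 ] (array([0.537 , 0.4418]), array([138.9,  32.8]), -36.5)
[178 311  81  61 171] [0.4231 0.3783 0.077 ] (array([0.4321, 0.3734]), array([172.4,  63.5]), -81.9)
```

```bash
python3 -m inch '[[[-0.04,0.01,0.8,0,0,0,0.5],[0,0,0.8,0,0,0,0.5],[0,0,0.8,0,0,0,0.5],[0,0,0.4,0,0,0,0.5],[0,0,0.27,0,0,0,0.5],[0,0,0,0,0,0,0],[0,0,0,0,0,0,0],[0,0,0,0,0,0,0],[0,0,0,0,0,0,0]]]'
python3 - <<'E'
from h import *
plan((.534,-.126,.12,78.9),(.5545,-.3263,.12,87.6))
E
```

```text
t: 10.68
tool_pos: [0.5349, -0.1257, 0.0643]
eef_rot: [0.098, 0.995, -0.0, 0.001]
force: [-0.3, 0.2, 3.9]
finger_gap: 0.0125
grasp_force: 60.5
at [ 0.5349 -0.1257  0.0643] psi 78.78 tilt [ 0.002  -0.0004]
to (0.534, -0.126, 0.12, np.float64(78.9)) shift(before turn) [ 0.021 -0.012 -1.391] turn rz -0.015
to (0.5545, -0.3263, 0.12, np.float64(87.6)) shift(before turn) [-1.467 -4.815 -0.   ] turn rz -1.087
```

```bash
python3 -m inch '[[[0,0,-0.1,0,0,0,0],[0,0,-0.25,0,0,0,0],[0,0,-0.45,0,0,0,0],[0,0,-0.45,0,0,0,0],[-0.2,-0.6,0,0,0,0,0],[-0.2,-0.7,0,0,0,-0.27,0],[-0.2,-0.7,0,0,0,-0.27,0],[-0.2,-0.7,0,0,0,-0.27,0],[-0.2,-0.7,0,0,0,-0.28,0],[-0.2,-0.6,0,0,0,0,0]]]'; python3 -m inch '[[[-0.1,-0.3,0,0,0,0,0],[0,0,0,0,0,0,0],[0,0,0,0,0,0,0]]]'
python3 - <<'E'
from h import *
plan((.5545,-.3263,.014,87.6))
p=optics.capture('top');q=optics.capture('side')
for c in (p,q):
  for r in regions_of(c,'tray_top')[:3]: print(r['score'],np.round(r['point']),r['mask'].sum())
cv2.imwrite('pics/b1.png',np.vstack([p['pixels'][:,:,::-1],q['pixels'][:,:,::-1]])[::2,::2])
E
```

```text
t: 11.92
tool_pos: [0.5603, -0.2913, 0.1136]
eef_rot: [0.022, 1.0, 0.0, -0.0]
force: [-0.3, -0.2, -1.2]
finger_gap: 0.0122
grasp_force: 59.9
t: 12.3
tool_pos: [0.5636, -0.3014, 0.1132]
eef_rot: [0.021, 1.0, 0.0, -0.0]
force: [-0.3, 0.3, -1.3]
finger_gap: 0.0122
grasp_force: 59.9
at [ 0.5636 -0.3014  0.1132] psi 87.54 tilt [-0.0007  0.0008]
to (0.5545, -0.3263, 0.014, np.float64(87.6)) shift(before turn) [ 0.2   -0.633  2.48 ] turn rz -0.008
0.76 [501. 222.] 3801
0.73 [162. 227.] 43189
0.79 [411. 173.] 1618
0.59 [284. 277.] 4180
```

View pics/b1.png

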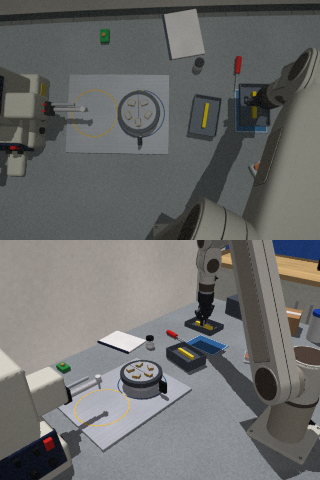

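```bash
python3 -m inch '[[[0.1,-0.32,0,0,0,0,0],[0.1,-0.31,0,0,0,0,0],[0,0,0,0,0,0,0],[0,0,0.7,0,0,0,0],[0,0,0.7,0,0,0,0],[0,0,0.5,0,0,0,0],[0,0,0.3,0,0,0,0],[0,0,0.15,0,0,0,0],[0,0,0.08,0,0,0,0],[0,0,0,0,0,0,0]]]'
python3 - <<'E'
from h import *
plan((.5545,-.3263,.0143,87.6))
q=optics.capture('side')
cv2.imwrite('pics/s2.png',cv2.resize(q['pixels'][130:270,330:500],None,fx=3.5,fy=3.5)[:,:,::-1])
E
```

```text
t: 13.75
tool_pos: [0.5551, -0.3274, 0.0166]
eef_rot: [0.022, 1.0, -0.0, 0.0]
force: [0.5, -0.0, -1.2]
finger_gap: 0.0121
grasp_force: 59.9
at [ 0.5551 -0.3274  0.0166] psi 87.5 tilt [ 0.0008 -0.0004]
to (0.5545, -0.3263, 0.0143, np.float64(87.6)) shift(before turn) [0.016 0.026 0.058] turn rz -0.013
```

View pics/s2.png

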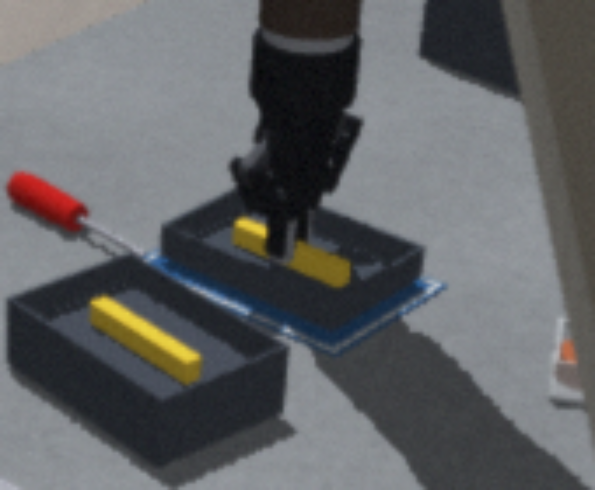

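The tray is level and inside the outline, about 2 mm above the mat. Next I lower it the rest of the way and release.

```bash
python3 -m inch '[[[0,0,0.04,0,0,0,0],[0,0,0.03,0,0,0,0],[0,0,0,0,0,0,0],[0,0,0,0,0,0,0.5],[0,0,0,0,0,0,0.5],[0,0,0,0,0,0,0.5],[0,0,-0.5,0,0,0,0.5],[0,0,-0.9,0,0,0,0.5],[0,0,-0.9,0,0,0,0.5],[0,0,-0.9,0,0,0,0.5]]]'; python3 -m inch '[[[0.41,0.79,-0.2,0,0,0,0.5],[0.41,0.79,-0.2,0,0,0,0.5],[0.41,0.79,-0.2,0,0,0,0.5],[0.41,0.79,-0.2,0,0,0,0.5],[0.41,0.79,-0.2,0,0,0,0.5],[0.41,0.79,-0.2,0,0,0,0.5],[0.41,0.79,-0.2,0,0,0,0.5],[0,0,0,0,0,0,0.5]]]'
cat >> h.py <<'E'
def sharp(p,k=4): return cv2.resize(p,None,fx=k,fy=k,interpolation=cv2.INTER_CUBIC)
def modules(p,z=.082):
    out=[]
    for r in regions_of(p,'m1'):
        if r['score']>.35:
            c=rect(p,r['mask'],z)
            if c[1][0]<45: out.append((round(r['score'],2),int(r['mask'].sum()),np.round(r['point'],1))+c)
    return out
E
python3 - <<'E'
from h import *
p=optics.capture('top'); q=optics.capture('side'); print(readout.state()['tool_pos'])
m=hsv(p,(20,120,120),(35,255,255)); n,l,st,ce=cv2.connectedComponentsWithStats(m)
for i in range(1,n):
    if st[i,4]>60: print(st[i],rect(p,l==i,.027),rect(p,l==i,.051))
print(holder(p))
for m in modules(p): print(*m)
print('side')
for m in modules(q): print(*m)
x=p['pixels'][165:285,220:380]; cv2.imwrite('pics/m1.png',sharp(x,5)[:,:,::-1])
x=p['pixels'][165:285,440:560]; cv2.imwrite('pics/t1.png',sharp(x,4)[:,:,::-1])
E
```

```text
t: 15.05
tool_pos: [0.5547, -0.3271, 0.1422]
eef_rot: [0.022, 1.0, 0.0, -0.0]
force: [0.2, 0.6, 0.1]
finger_gap: 0.0425
grasp_force: 0.0
t: 16.05
tool_pos: [0.4492, -0.0997, 0.1982]
eef_rot: [0.02, 1.0, -0.0, 0.001]
force: [0.7, -0.9, 1.1]
finger_gap: 0.0428
grasp_force: 0.0
[ 0.4501223  -0.10124386  0.19756988]
[148 179  86  39 142] (array([0.6208, 0.3252]), array([186. ,  67.8]), 80.0) (array([0.6164, 0.3176]), array([181.5,  66.2]), 80.0)
[503 196   6  23 127] (array([ 0.5789, -0.3292]), array([46.3, 10.4]), -3.4) (array([ 0.5755, -0.321 ]), array([45.2, 10.1]), -3.4)
[405 206  12  41 211] (array([ 0.5437, -0.1314]), array([86.2, 12.7]), -11.0) (array([ 0.5411, -0.128 ]), array([84.1, 12.3]), -11.0)
[147 233  87  40 158] (array([0.4911, 0.3268]), array([185.8,  67.8]), -82.1) (array([0.4898, 0.3191]), array([181.3,  66.2]), -82.1)
((np.int64(152), array([0.55320374, 0.140718  ])), 284)
0.69 155 [275.6 244.9] [0.5099 0.1421] [28.9 20.7] 5.9
0.66 97 [237.8 262.2] [0.474  0.2153] [31.  12.4] 44.7
0.63 121 [284.6 202.4] [0.5885 0.118 ] [27.6 17.9] -70.6
0.6 162 [295.9 225.5] [0.5402 0.1019] [30.  23.1] -27.4
0.59 163 [262.8 203.7] [0.5878 0.1684] [31.4 21.6] 77.3
side
0.7 112 [259.5 260.7] [0.5813 0.1731] [32.2 28.2] -41.4
0.57 177 [277.4 317.6] [0.4192 0.2774] [29.7 27.8] -42.9
0.46 132 [296.7 268.9] [0.5052 0.1461] [36.6 26.5] 2.8
```

View pics/m1.png

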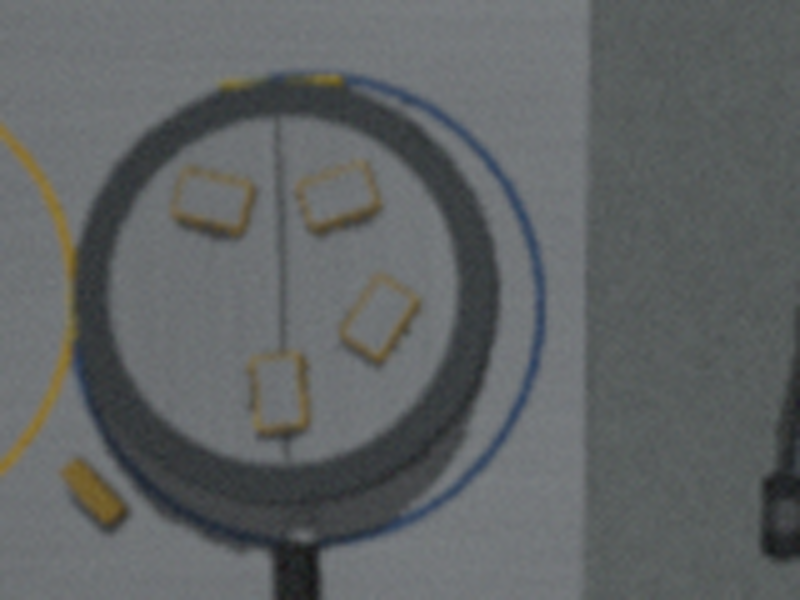

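The top crop shows four modules lying lid up on the holder. The fifth was knocked off onto the bed at px (238,262) and seems to stand on its long edge, so I'll check it in the side view.

Run:
```python
from h import *
p=optics.capture('top'); q=optics.capture('side')
a=sharp(q['pixels'][295:345,245:310],9); b=sharp(p['pixels'][247:277,220:259],15)
h=min(a.shape[0],b.shape[0]); x=np.hstack([a[:h,:395],b[:h,:395]]) if 0 else None
cv2.imwrite('pics/x2.png',np.vstack([cv2.resize(a,(420,320)),cv2.resize(b,(420,270))])[:,:,::-1])
a=sharp(q['pixels'][225:345,215:345],6)
```

```text
(no output)
```

View pics/x2.png

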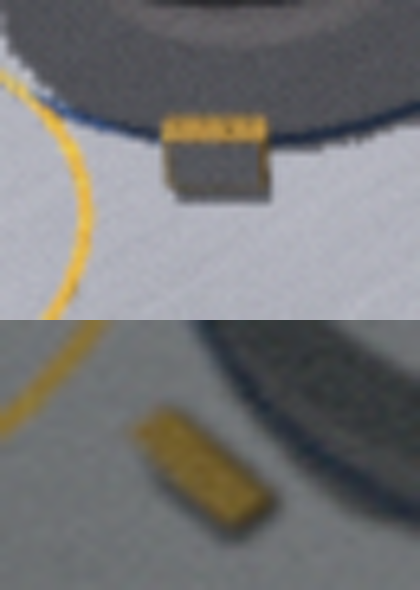

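The side view shows a steel lid with a brass rim facing the side camera, away from the holder. The module therefore stands on its long edge, and pushing its top toward the holder will lay it lid up.

Run:
```python
from h import *
p=optics.capture('top'); q=optics.capture('side')
m=hsv(p,(15,110,60),(35,255,255)); n,l,st,ce=cv2.connectedComponentsWithStats(m[240:280,225:255])
i=1+np.argmax(st[1:,4]); print(st[i]); M=np.zeros((480,640),bool); M[240:280,225:255]=l==i
c,s,a=rect(p,M,.030); print(c,s,a)
m=hsv(q,(15,110,60),(35,255,255)); M=np.zeros((480,640),bool); M[312:325,262:295]=m[312:325,262:295]>0; print('side',M.sum(),rect(q,M,.030))
n=np.array([-np.sin(np.radians(a)),np.cos(np.radians(a))]); print('lid normal',n)
A=c+n*.026; B=c+n*.000
plan((*A,.12,a),(*A,.022,a),(*(c-n*.006),.022,a))
```

```text
[ 8 17 12 12 63]
[0.4739 0.2278] [28.3  8.8] 44.7
side 64 (array([0.4741, 0.2297]), array([29. , 11.7]), 42.4)
lid normal [-0.7033947   0.71079947]
at [ 0.4498 -0.1017  0.197 ] psi 87.44 tilt [-0.0006  0.0001]
to (np.float64(0.45561173772692687), np.float64(0.2462807863206978), 0.12, np.float64(44.7)) shift(before turn) [0.244 8.697 1.924] turn rz 5.343
to (np.float64(0.45561173772692687), np.float64(0.2462807863206978), 0.022, np.float64(44.7)) shift(before turn) [0.   0.   2.45] turn rz -0.0
to (np.float64(0.478120368216863), np.float64(0.22353520315676204), 0.022, np.float64(44.7)) shift(before turn) [-0.8 -0.  -0. ] turn rz -0.0
```

```bash
python3 -m inch '[[[0.03,0.87,0.1,0,0,0,0],[0.03,0.87,0.1,0,0,0,0],[0.03,0.87,0.1,0,0,0,0],[0.03,0.87,0.2,0,0,0,0],[0.03,0.87,0.2,0,0,0,0],[0.03,0.87,0.2,0,0,0,0],[0.03,0.87,0.2,0,0,0,0],[0.03,0.87,0.2,0,0,0,0],[0,0.87,0.3,0,0,0,0],[0,0.87,0.3,0,0,0,0]]]'; python3 -m inch '[[[0,0,0,0,0,0.9,0],[0,0,0,0,0,0.9,0],[0,0,0,0,0,0.9,0],[0,0,0,0,0,0.9,0],[0,0,0,0,0,0.9,0],[0,0,0,0,0,0.84,0],[0,0,0,0,0,0,0]]]'
python3 - <<'E'
from h import *
plan((.4556,.2463,.022,44.7))
E
```

```text
t: 17.75
tool_pos: [0.4557, 0.2479, 0.1208]
eef_rot: [0.022, 1.0, -0.0, 0.0]
force: [0.3, 0.2, -0.3]
finger_gap: -0.0003
grasp_force: 0.0
t: 18.62
tool_pos: [0.4556, 0.2467, 0.1211]
eef_rot: [0.384, 0.923, -0.0, -0.0]
force: [-0.3, -0.3, -0.6]
finger_gap: 0.0001
grasp_force: 0.0
at [0.4556 0.2467 0.1211] psi 44.83 tilt [-0.0003 -0.0002]
to (0.4556, 0.2463, 0.022, np.float64(44.7)) shift(before turn) [-0.008 -0.006  2.476] turn rz 0.016
```

```bash
python3 -m inch '[[[0,0,0.8,0,0,0,0],[0,0,0.8,0,0,0,0],[0,0,0.6,0,0,0,0],[0,0,0.27,0,0,0,0],[-0.15,0,0,0,0,0,0],[-0.12,0,0,0,0,0,0],[-0.12,0,0,0,0,0,0],[-0.12,0,0,0,0,0,0],[-0.12,0,0,0,0,0,0],[0,0,0,0,0,0,0]]]';  python3 -m inch '[[[0.3,0,-0.3,0,0,0,0],[0.5,0,-0.8,0,0,0,0],[0.8,0,-0.8,0,0,0,0],[0.8,0,-0.8,0,0,0,0],[0.8,0,-0.5,0,0,0,0],[0.8,0,0,0,0,0,1],[0.8,0,0,0,0,0,1],[0,0,0,0,0,0,1]]]'
python3 - <<'E'
from h import *
p=optics.capture('top'); q=optics.capture('side'); print(readout.state()['tool_pos'],holder(p))
for m in modules(p): print(*m,np.round(w(p,m[2],.02)[0],4))
a=sharp(q['pixels'][225:345,215:345],4); b=sharp(p['pixels'][165:285,220:350],4)
cv2.imwrite('pics/x3.png',cv2.resize(np.hstack([a,b]),(800,370))[:,:,::-1])
E
```

```text
t: 19.88
tool_pos: [0.4734, 0.2288, 0.0226]
eef_rot: [0.385, 0.923, 0.0, 0.0]
force: [0.3, 0.1, 0.3]
finger_gap: -0.0002
grasp_force: 0.0
t: 20.88
tool_pos: [0.3358, 0.3669, 0.1513]
eef_rot: [0.382, 0.924, 0.0, -0.0]
force: [-0.5, -0.1, 0.2]
finger_gap: 0.0547
grasp_force: 0.0
[0.33732226 0.3655981  0.15102381] ((np.int64(152), array([0.55345378, 0.14038127])), 284)
0.71 151 [285.7 205.6] [0.5871 0.1191] [29.4 21.6] -72.8 [0.5937 0.1289 0.02  ]
0.7 167 [275.6 242.8] [0.5112 0.1424] [29.6 21.8] -0.5 [0.5155 0.151  0.02  ]
0.68 153 [260.2 204.6] [0.5878 0.1695] [30.3 21.4] 81.5 [0.5972 0.1831 0.02  ]
0.57 142 [297.2 225.4] [0.5405 0.1033] [27.9 21. ] -35.0 [0.5511 0.1051 0.02  ]
```

View pics/x3.png

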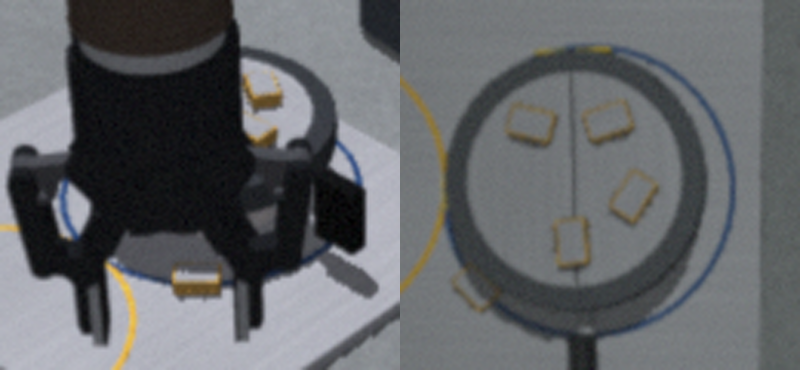

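The module is now flat and lid up, beside the collar at full-image px (244,258). Measuring all the modules and the tray next.

Run:
```python
from h import *
p=optics.capture('top')
m=hsv(p,(20,120,120),(35,255,255)); m[:,:460]=0; m[:,540:]=0; print('rib',rect(p,m,.027))
r=[r for r in regions_of(p,'tray_top')]
for x in r[:2]: print(round(x['score'],2),rect(p,x['mask'],.032))
S=p['pixels']; x=sharp(S[240:275,225:265],15); cv2.imwrite('pics/f.png',x[:,:,::-1])
c=w(p,(244.4,258.4),.018)[0]; print('fallen',c, 'dist',np.linalg.norm(c[:2]-[.5535,.1405]))
```

```text
rib (array([ 0.554 , -0.3267]), array([96.3, 12.5]), -3.4)
fallen [0.48421846 0.21737565 0.018     ] dist 0.10348814807298971
```

View pics/f.png

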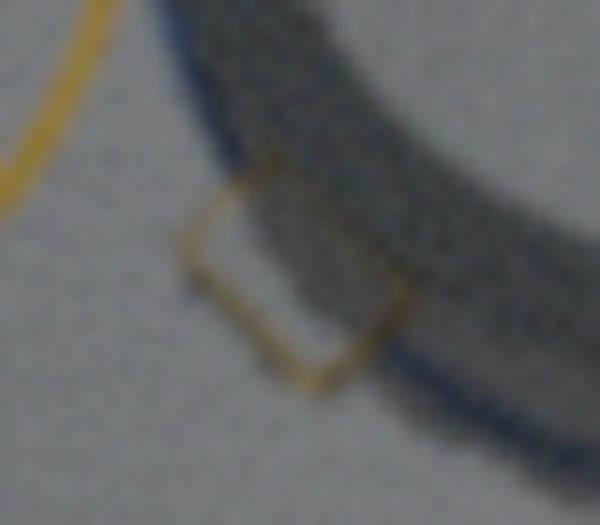

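The fallen module's top-face outline is centred at about px (244.6,257.9), with its long axis at about 44°. It just clears the collar.

Run:
```python
from h import *
p=optics.capture('top')
k=np.array([(180,240),(265,155),(415,290),(315,390)])/15+[224.5,239.5]
P=w(p,k,.02)[:,:2]; print(P.round(4),P.mean(0)); 
for a,b in((0,3),(1,2),(0,1),(3,2)): d=P[a]-P[b]; print(np.linalg.norm(d).round(4),np.degrees(np.arctan2(d[1],d[0])).round(1))
c=P.mean(0)+.004*np.array([-.7,.71]); plan((*c,.09,44.4),(*c,.011,44.4))
```

```text
[[0.4905 0.2337]
 [0.5022 0.2217]
 [0.4829 0.2006]
 [0.4692 0.2147]] [0.48621547 0.21763816]
0.0285 41.7
0.0286 47.5
0.0167 134.1
0.0196 134.1
at [0.3384 0.3648 0.1505] psi 44.7 tilt [-0.     -0.0001]
to (np.float64(0.48341546755598885), np.float64(0.22047815779740068), 0.09, np.float64(44.4)) shift(before turn) [-5.115  0.041  1.514] turn rz 0.037
to (np.float64(0.48341546755598885), np.float64(0.22047815779740068), 0.011, np.float64(44.4)) shift(before turn) [0.    0.    1.975] turn rz -0.0
```

```bash
python3 -m inch '[[[-0.8,0.01,0.2,0,0,0,1],[-0.9,0.01,0.2,0,0,0,1],[-0.9,0.01,0.3,0,0,0,1],[-0.9,0.01,0.3,0,0,0,1],[-0.9,0,0.3,0,0,0,1],[-0.71,0,0.2,0,0,0,1],[0,0,0,0,0,0,1]]]';  python3 -m inch '[[[0,0,0.5,0,0,0,0.6],[0,0,0.6,0,0,0,0.6],[0,0,0.6,0,0,0,0.6],[0,0,0.27,0,0,0,0.6],[0,0,0,0,0,0,0.6],[0,0,0,0,0,0,0],[0,0,0,0,0,0,0],[0,0,0,0,0,0,0],[0,0,0,0,0,0,0]]]'
python3 - <<'E'
from h import *
# tray frame: centre (.554,-.3267), yaw a
a=np.radians(-3.0); R=np.array([[np.cos(a),-np.sin(a)],[np.sin(a),np.cos(a)]])
T=lambda x,y:tuple(np.round(R@[x,y]+[.554,-.3267],4))
print([ (s,T(*s)) for s in ((-.038,.0295),(.042,.0295),(-.042,-.0295),(0,-.0295),(.042,-.0295))])
plan((.4834,.2205,.17,44.4),(*T(-.038,.033),.17,-3),)
E
```

```text
t: 22.1
tool_pos: [0.4839, 0.2192, 0.0896]
eef_rot: [0.387, 0.922, -0.001, -0.0]
force: [-0.8, -0.3, -0.5]
finger_gap: 0.0855
grasp_force: 0.0
t: 23.22
tool_pos: [0.484, 0.2219, 0.0131]
eef_rot: [0.385, 0.923, 0.001, 0.001]
force: [-1.0, 0.0, 5.7]
finger_gap: 0.0278
grasp_force: 59.8
[((-0.038, 0.0295), (np.float64(0.5176), np.float64(-0.2953))), ((0.042, 0.0295), (np.float64(0.5975), np.float64(-0.2994))), ((-0.042, -0.0295), (np.float64(0.5105), np.float64(-0.354))), ((0, -0.0295), (np.float64(0.5525), np.float64(-0.3562))), ((0.042, -0.0295), (np.float64(0.5944), np.float64(-0.3584)))]
at [0.484  0.2219 0.0131] psi 44.77 tilt [0.0024 0.0013]
to (0.4834, 0.2205, 0.17, np.float64(44.4)) shift(before turn) [-0.014 -0.036 -3.922] turn rz 0.047
to (np.float64(0.5178), np.float64(-0.2918), 0.17, np.float64(-3.0)) shift(before turn) [-9.752 -8.346 -0.   ] turn rz 5.925
```

```bash
python3 -m inch '[[[0,0,-0.4,0,0,0,0],[0,0,-0.8,0,0,0,0],[0,0,-0.9,0,0,0,0],[0,0,-0.9,0,0,0,0],[0,0,-0.9,0,0,0,0],[-0.4,-0.34,0,0,0,0,0],[-0.75,-0.65,0,0,0,0,0],[-0.75,-0.65,0,0,0,0,0],[-0.75,-0.65,0,0,0,0,0],[-0.75,-0.65,0,0,0,0,0]]]'; python3 -m inch '[[[-0.75,-0.65,0,0,0,0,0],[-0.75,-0.65,0,0,0,0,0],[-0.75,-0.65,0,0,0,0,0],[-0.75,-0.65,0,0,0,0,0],[-0.75,-0.65,0,0,0,0,0],[-0.75,-0.64,0,0,0,0,0],[-0.75,-0.64,0,0,0,0,0],[-0.75,-0.64,0,0,0,0,0],[-0.35,-0.3,0,0,0,0,0]]]'; python3 -m inch '[[[0,0,0,0,0,0.98,0],[0,0,0,0,0,1,0],[0,0,0,0,0,1,0],[0,0,0,0,0,1,0],[0,0,0,0,0,1,0],[0,0,0,0,0,1,0],[0,0,0,0,0,0,0]]]'
python3 - <<'E'
from h import *
plan((.5178,-.2918,.011,-3)); p=optics.capture('top');q=optics.capture('side')
print(modules(p)); print(modules(q,.15))
E
```

```text
t: 24.48
tool_pos: [0.4952, 0.0407, 0.1686]
eef_rot: [0.384, 0.923, 0.0, 0.0]
force: [-0.5, 0.1, -1.0]
finger_gap: 0.0282
grasp_force: 59.2
t: 25.6
tool_pos: [0.5186, -0.2943, 0.1682]
eef_rot: [0.385, 0.923, -0.0, 0.0]
force: [-0.1, -0.5, -0.8]
finger_gap: 0.0275
grasp_force: 59.2
t: 26.48
tool_pos: [0.5188, -0.2917, 0.1681]
eef_rot: [0.725, 0.689, 0.0, -0.0]
force: [-0.5, -0.0, 0.3]
finger_gap: 0.0279
grasp_force: 59.2
at [ 0.5188 -0.2917  0.1681] psi -2.93 tilt [-0.0001  0.0004]
to (0.5178, -0.2918, 0.011, np.float64(-3.0)) shift(before turn) [-3.000e-03 -2.600e-02  3.927e+00] turn rz 0.009
[(0.74, 143, array([298.4, 228.2]), array([0.5396, 0.1028]), array([28.7, 19.8]), -31.7), (0.67, 157, array([282.7, 203.5]), array([0.5881, 0.1182]), array([29.5, 21.6]), -72.8), (0.66, 148, array([261.4, 202.3]), array([0.5884, 0.1684]), array([29.9, 20.2]), 71.2), (0.5, 163, array([272.6, 242.6]), array([0.5103, 0.1414]), array([27.8, 23.7]), -0.4), (0.44, 131, array([515.5, 225.2]), array([ 0.5301, -0.3247]), array([26.1, 19.5]), -3.3)]
[(0.53, 135, array([260.6, 259.3]), array([0.5035, 0.237 ]), array([30.1, 26.9]), 75.0), (0.53, 138, array([298.3, 253.5]), array([0.4641, 0.1778]), array([40. , 21.9]), -44.8), (0.51, 55, array([418.7, 156.7]), array([ 0.5527, -0.3369]), array([44.2, 19.9]), -56.0)]
```

```bash
python3 -m inch '[[[0,-0.02,0.8,0,0,0,0],[0,0,0.8,0,0,0,0],[0,0,0.8,0,0,0,0],[0,0,0.8,0,0,0,0],[0,0,0.4,0,0,0,0],[0,0,0.2,0,0,0,0],[0,0,0.09,0,0,0,0],[0,0,0,0,0,0,0],[0,0,0,0,0,0,0.43],[0,0,0,0,0,0,0.43]]]'; python3 -m inch '[[[0,0,0,0,0,0,0.43],[0,0,-0.4,0,0,0,0.43],[0,0,-0.8,0,0,0,0.43],[0,0,-0.9,0,0,0,0.43],[0,0,-0.9,0,0,0,0.43],[0,0,-0.9,0,0,0,0.43]]]'; python3 -m inch '[[[0.9,0,0,0,0,0,0.45],[1,0,0,0,0,0,0.45],[1,0,0,0,0,0,0.45],[1,0,0,0,0,0,0.45],[1,0,0,0,0,0,0.45],[1,0,0,0,0,0,0.45],[1,0,0,0,0,0,0.45],[1,0,0,0,0,0,0.45],[1,0,0,0,0,0,0.45],[0.98,0.03,0,0,0,0,0.45]]]'; python3 -m inch '[[[0,0,0,0,0,-0.9,0.45],[0,0,0,0,0,-0.94,0.45],[0,0,0,0,0,-0.94,0.45],[0,0,0,0,0,-0.94,0.45],[0,0,0,0,0,-0.94,0.45],[0,0,0,0,0,-0.94,0.45],[0,0,0,0,0,-0.94,0.45],[0,0,0,0,0,-0.94,0.45],[0,0,0,0,0,0,0.45]]]'
python3 - <<'E'
from h import *
plan((.540,.103,.0735,57)); p=optics.capture('top');q=optics.capture('side')
for m in modules(p)+modules(q): print(*m)
for m in modules(p,.019): print(*m[3:])
E
```

```text
t: 27.92
tool_pos: [0.5185, -0.2927, 0.0129]
eef_rot: [0.726, 0.688, 0.0, 0.001]
force: [-1.1, 0.2, -0.1]
finger_gap: 0.0368
grasp_force: 0.0
t: 28.68
tool_pos: [0.5181, -0.2925, 0.1707]
eef_rot: [0.726, 0.688, 0.0, 0.001]
force: [0.5, -0.1, -0.2]
finger_gap: 0.0363
grasp_force: 0.0
t: 29.92
tool_pos: [0.5405, 0.1036, 0.1695]
eef_rot: [0.726, 0.688, 0.001, 0.0]
force: [2.0, 0.0, -0.1]
finger_gap: 0.0382
grasp_force: 0.0
t: 31.05
tool_pos: [0.5406, 0.1022, 0.1693]
eef_rot: [0.287, 0.958, 0.0, 0.001]
force: [-0.7, -0.1, 0.9]
finger_gap: 0.0384
grasp_force: 0.0
at [0.5406 0.1022 0.1693] psi 56.69 tilt [0.0014 0.0003]
to (0.54, 0.103, 0.0735, np.float64(57.0)) shift(before turn) [0.023 0.008 2.394] turn rz -0.039
0.57 150 [487.5 236.9] [ 0.5147 -0.275 ] [27.7 19.5] -3.0
0.59 116 [301.5 254.5] [0.5347 0.1067] [41.7 21.9] -34.6
0.55 132 [299.4 268.6] [0.5064 0.1461] [36.  26.7] 2.5
0.42 141 [277.4 247.3] [0.5841 0.1232] [43.6 26.4] -72.4
[ 0.5199 -0.2941] [29.6 20.8] -3.0
```

```bash
python3 -m inch '[[[0.02,0.01,0.7,0,0,0,0.45],[0,0,0.7,0,0,0,0.45],[0,0,0.6,0,0,0,0.45],[0,0,0.38,0,0,0,0.45],[0,0,0,0,0,0,0.45],[0,0,0,0,0,0,0],[0,0,0,0,0,0,0],[0,0,0,0,0,0,0],[0,0,0,0,0,0,0]]]'
python3 - <<'E'
from h import *
plan((.54,.103,.17,57),(.5975,-.2994,.17,-3))
E
```

```text
t: 32.42
tool_pos: [0.5405, 0.103, 0.0737]
eef_rot: [0.286, 0.958, 0.0, 0.001]
force: [-0.3, -0.1, 4.1]
finger_gap: 0.018
grasp_force: 59.3
at [0.5405 0.103  0.0737] psi 56.77 tilt [0.0016 0.0003]
to (0.54, 0.103, 0.17, np.float64(57.0)) shift(before turn) [ 0.011 -0.008 -2.409] turn rz -0.029
to (0.5975, -0.2994, 0.17, np.float64(-3.0)) shift(before turn) [-6.685 -7.654 -0.   ] turn rz 7.5
```

```bash
python3 -m inch '[[[0,0,-0.4,0,0,0,0],[0,0,-0.7,0,0,0,0],[0,0,-0.7,0,0,0,0],[0,0,-0.6,0,0,0,0],[-0.31,-0.35,0,0,0,0,0],[-0.61,-0.7,0,0,0,0,0],[-0.61,-0.7,0,0,0,0,0],[-0.61,-0.7,0,0,0,0,0],[-0.61,-0.7,0,0,0,0,0],[-0.61,-0.7,0,0,0,0,0]]]'; python3 -m inch '[[[-0.61,-0.7,0,0,0,0,0],[-0.61,-0.7,0,0,0,0,0],[-0.61,-0.7,0,0,0,0,0],[-0.61,-0.7,0,0,0,0,0],[-0.61,-0.7,0,0,0,0,0],[-0.31,-0.35,0,0,0,0,0],[0,0,0,0,0,0.94,0],[0,0,0,0,0,0.94,0],[0,0,0,0,0,0.94,0],[0,0,0,0,0,0.94,0]]]'; python3 -m inch '[[[0,0,0,0,0,0.94,0],[0,0,0,0,0,0.94,0],[0,0,0,0,0,0.94,0],[0,0,0,0,0,0.9,0],[0,0,0,0,0,0,0]]]'
python3 - <<'E'
from h import *
plan((.5975,-.2994,.0115,-3))
E
```

```text
t: 33.67
tool_pos: [0.5669, -0.1019, 0.1675]
eef_rot: [0.286, 0.958, -0.0, -0.001]
force: [-0.4, 0.4, -0.1]
finger_gap: 0.0177
grasp_force: 58.8
t: 34.92
tool_pos: [0.5945, -0.3031, 0.1671]
eef_rot: [0.527, 0.85, -0.0, -0.001]
force: [-0.4, 0.3, -0.1]
finger_gap: 0.0179
grasp_force: 58.8
t: 35.55
tool_pos: [0.5947, -0.3028, 0.1674]
eef_rot: [0.726, 0.688, -0.001, -0.001]
force: [0.4, 0.2, -0.4]
finger_gap: 0.018
grasp_force: 58.8
at [ 0.5947 -0.3028  0.1674] psi -3.04 tilt [-0.0025  0.0009]
to (0.5975, -0.2994, 0.0115, np.float64(-3.0)) shift(before turn) [0.089 0.064 3.897] turn rz -0.005
```

```bash
python3 -m inch '[[[0.09,0.06,0.8,0,0,0,0],[0,0,0.8,0,0,0,0],[0,0,0.8,0,0,0,0],[0,0,0.8,0,0,0,0],[0,0,0.4,0,0,0,0],[0,0,0.2,0,0,0,0],[0,0,0.1,0,0,0,0],[0,0,0,0,0,0,0],[0,0,0,0,0,0,0.34],[0,0,0,0,0,0,0.34]]]'; python3 -m inch '[[[0,0,0,0,0,0,0.34],[0,0,-0.4,0,0,0,0.34],[0,0,-0.8,0,0,0,0.34],[0,0,-0.9,0,0,0,0.34],[0,0,-0.9,0,0,0,0.34],[0,0,-0.95,0,0,0,0.34]]]'; python3 -m inch '[[[0.9,-0.08,0,0,0,0,0.45],[0.95,-0.07,0,0,0,0,0.45],[0.95,-0.07,0,0,0,0,0.45],[0.95,-0.07,0,0,0,0,0.45],[0.95,-0.07,0,0,0,0,0.45],[0.95,-0.07,0,0,0,0,0.45],[0.95,-0.07,0,0,0,0,0.45],[0.95,-0.07,0,0,0,0,0.45],[0.95,-0.07,0,0,0,0,0.45],[0.95,-0.07,0,0,0,0,0.45]]]'; python3 -m inch '[[[0.95,-0.07,0,0,0,0,0.45],[0,0,0,0,0,-0.84,0.45],[0,0,0,0,0,-0.84,0.45],[0,0,0,0,0,-0.84,0.45],[0,0,0,0,0,0,0.45]]]'
python3 - <<'E'
from h import *
plan((.588,.1185,.0735,17.2)); p=optics.capture('top');q=optics.capture('side')
for m in modules(p): print(*m)
for m in modules(p,.019): print(*m[3:])
E
```

```text
t: 36.8
tool_pos: [0.5992, -0.2988, 0.0138]
eef_rot: [0.726, 0.688, 0.0, 0.001]
force: [0.8, 0.1, 0.1]
finger_gap: 0.0291
grasp_force: 0.0
t: 37.55
tool_pos: [0.5986, -0.2985, 0.1734]
eef_rot: [0.726, 0.688, 0.0, 0.001]
force: [0.4, -0.2, -0.2]
finger_gap: 0.0289
grasp_force: 0.0
t: 38.8
tool_pos: [0.5907, 0.0817, 0.1725]
eef_rot: [0.726, 0.688, 0.001, 0.001]
force: [0.7, 0.2, 0.9]
finger_gap: 0.0387
grasp_force: 0.0
t: 39.42
tool_pos: [0.59, 0.1187, 0.1721]
eef_rot: [0.595, 0.804, 0.001, 0.001]
force: [-0.2, -0.4, 0.4]
finger_gap: 0.0386
grasp_force: 0.0
at [0.59   0.1187 0.1721] psi 17.03 tilt [0.0015 0.0003]
to (0.588, 0.1185, 0.0735, np.float64(17.2)) shift(before turn) [ 0.01  -0.049  2.466] turn rz -0.022
0.65 163 [489.5 238.8] [ 0.5147 -0.2743] [27.4 21.7] -1.3
[ 0.5199 -0.2933] [29.2 23.1] -1.3
```

```bash
python3 -m inch '[[[0.01,-0.05,0.7,0,0,0,0.45],[0,0,0.7,0,0,0,0.45],[0,0,0.7,0,0,0,0.45],[0,0,0.37,0,0,0,0.45],[0,0,0,0,0,0,0.45],[0,0,0,0,0,0,0],[0,0,0,0,0,0,0],[0,0,0,0,0,0,0],[0,0,0,0,0,0,0]]]'
python3 - <<'E'
from h import *
plan((.588,.1185,.17,17.2),(.5944,-.3584,.17,-3))
p=optics.capture('top');print([(round(r['score'],2),r['mask'].sum(),np.round(r['point'])) for r in regions_of(p,'m1')]);cv2.imwrite('pics/tr.png',sharp(p['pixels'][170:270,440:560],4)[:,:,::-1])
E
```

```text
t: 40.75
tool_pos: [0.5883, 0.1185, 0.0729]
eef_rot: [0.594, 0.804, 0.001, 0.001]
force: [0.6, -0.6, 5.0]
finger_gap: 0.0181
grasp_force: 60.2
at [0.5883 0.1185 0.0729] psi 17.09 tilt [0.0017 0.0003]
to (0.588, 0.1185, 0.17, np.float64(17.2)) shift(before turn) [ 0.003 -0.008 -2.428] turn rz -0.013
to (0.5944, -0.3584, 0.17, np.float64(-3.0)) shift(before turn) [-11.437  -3.373  -0.   ] turn rz 2.525
[(0.6, np.int64(155), array([491., 238.])), (0.46, np.int64(141), array([487., 196.]))]
```

View pics/tr.png

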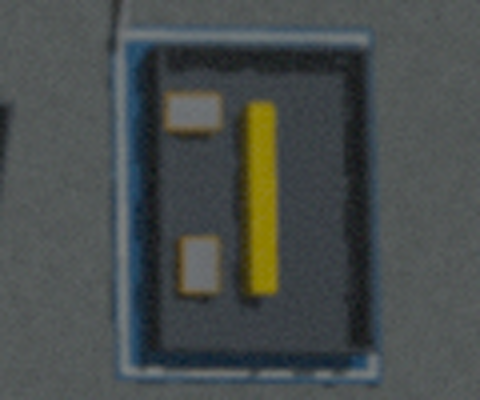

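Both placed modules lie flat and lid up in the left bay, at px (487,196) and (491,238). The tray sits inside the outline.

```bash
python3 -m inch '[[[0,0,-0.4,0,0,0,0],[0,0,-0.7,0,0,0,0],[0,0,-0.7,0,0,0,0],[0,0,-0.63,0,0,0,0],[-0.44,-0.13,0,0,0,0,0],[-0.88,-0.26,0,0,0,0,0],[-0.88,-0.26,0,0,0,0,0],[-0.88,-0.26,0,0,0,0,0],[-0.88,-0.26,0,0,0,0,0],[-0.88,-0.26,0,0,0,0,0]]]'; python3 -m inch '[[[-0.88,-0.26,0,0,0,0,0],[-0.88,-0.26,0,0,0,0,0],[-0.88,-0.26,0,0,0,0,0],[-0.88,-0.26,0,0,0,0,0],[-0.88,-0.26,0,0,0,0,0],[-0.88,-0.26,0,0,0,0,0],[-0.88,-0.26,0,0,0,0,0],[-0.44,-0.13,0,0,0,0,0],[0,0,0,0,0,0.84,0],[0,0,0,0,0,0.84,0]]]'; python3 -m inch '[[[0,0,0,0,0,0.84,0],[0,0,0,0,0,0,0],[0,0,0,0,0,0,0]]]'
python3 - <<'E'
from h import *
plan((.5944,-.3584,.0115,-3))
E
```

```text
t: 42.1
tool_pos: [0.5884, -0.0858, 0.1676]
eef_rot: [0.595, 0.804, -0.001, -0.001]
force: [-0.1, 0.6, -0.7]
finger_gap: 0.0183
grasp_force: 59.6
t: 43.35
tool_pos: [0.5909, -0.3601, 0.167]
eef_rot: [0.686, 0.727, -0.001, -0.002]
force: [1.4, 0.3, 0.0]
finger_gap: 0.0179
grasp_force: 59.6
t: 43.72
tool_pos: [0.5921, -0.3592, 0.1683]
eef_rot: [0.725, 0.688, -0.0, -0.001]
force: [0.4, 0.7, -0.1]
finger_gap: 0.0185
grasp_force: 59.6
at [ 0.5921 -0.3592  0.1683] psi -3.01 tilt [-0.0016  0.0008]
to (0.5944, -0.3584, 0.0115, np.float64(-3.0)) shift(before turn) [0.022 0.057 3.921] turn rz -0.001
```

```bash
python3 -m inch '[[[0.02,0.06,0.8,0,0,0,0],[0,0,0.8,0,0,0,0],[0,0,0.8,0,0,0,0],[0,0,0.8,0,0,0,0],[0,0,0.4,0,0,0,0],[0,0,0.22,0,0,0,0],[0,0,0.1,0,0,0,0],[0,0,0,0,0,0,0],[0,0,0,0,0,0,0.34],[0,0,0,0,0,0,0.34]]]'; python3 -m inch '[[[0,0,0,0,0,0,0.34],[0,0,-0.4,0,0,0,0.34],[0,0,-0.8,0,0,0,0.34],[0,0,-0.9,0,0,0,0.34],[0,0,-0.9,0,0,0,0.34],[0,0,-0.95,0,0,0,0.34]]]'; python3 -m inch '[[[0.9,-0.06,0,0,0,0,0.45],[0.94,-0.06,0,0,0,0,0.45],[0.94,-0.06,0,0,0,0,0.45],[0.94,-0.06,0,0,0,0,0.45],[0.94,-0.06,0,0,0,0,0.45],[0.94,-0.06,0,0,0,0,0.45],[0.94,-0.06,0,0,0,0,0.45],[0.94,-0.06,0,0,0,0,0.45],[0.94,-0.06,0,0,0,0,0.45],[0.94,-0.06,0,0,0,0,0.45]]]'; python3 -m inch '[[[0.94,-0.06,0,0,0,0,0.45],[0.94,-0.06,0,0,0,0,0.45],[0.94,-0.06,0,0,0,0,0.45],[0.94,-0.06,0,0,0,0,0.45],[0,0,0,0,0,0.69,0.45],[0,0,0,0,0,0.69,0.45],[0,0,0,0,0,0,0.45]]]'
python3 - <<'E'
from h import *
plan((.588,.1687,.0735,-14)); p=optics.capture('top')
for m in modules(p): print(*m)
for m in modules(p,.019): print(*m[3:])
E
```

```text
t: 44.98
tool_pos: [0.5959, -0.3584, 0.0134]
eef_rot: [0.726, 0.688, 0.0, 0.001]
force: [-0.5, 0.5, 0.6]
finger_gap: 0.0288
grasp_force: 0.0
t: 45.72
tool_pos: [0.5954, -0.3581, 0.1731]
eef_rot: [0.726, 0.688, 0.0, 0.001]
force: [0.5, 0.3, 0.8]
finger_gap: 0.0293
grasp_force: 0.0
t: 46.98
tool_pos: [0.5917, 0.0183, 0.1721]
eef_rot: [0.726, 0.688, 0.001, 0.001]
force: [0.4, 0.4, 0.6]
finger_gap: 0.0384
grasp_force: 0.0
t: 47.85
tool_pos: [0.5901, 0.168, 0.1717]
eef_rot: [0.788, 0.616, 0.001, 0.0]
force: [0.2, 0.6, 0.3]
finger_gap: 0.0386
grasp_force: 0.0
at [0.5901 0.168  0.1717] psi -14.02 tilt [0.0014 0.0004]
to (0.588, 0.1687, 0.0735, np.float64(-14.0)) shift(before turn) [ 0.003 -0.056  2.456] turn rz -0.002
0.66 138 [491.1 235.5] [ 0.5156 -0.275 ] [25.9 19.5] -3.0
0.53 168 [272.2 243.5] [0.5109 0.1429] [30.7 22. ] 6.6
0.47 131 [488.7 198.1] [ 0.5906 -0.2762] [25.9 17.9] 88.7
0.46 157 [263.9 205. ] [0.5871 0.1683] [31.9 21.8] 74.5
0.44 164 [516.6 196.6] [ 0.5865 -0.334 ] [31.4 20. ] 86.6
[ 0.5209 -0.2942] [27.6 20.8] -3.0
[0.5159 0.152 ] [32.8 23.5] 6.6
[ 0.6009 -0.2954] [27.6 19.1] 88.7
[0.5971 0.179 ] [34.  23.2] 74.5
[ 0.5965 -0.3571] [33.6 21.4] 86.6
```

```bash
python3 -m inch '[[[0,-0.06,0.7,0,0,0,0.45],[0,0,0.7,0,0,0,0.45],[0,0,0.7,0,0,0,0.45],[0,0,0.36,0,0,0,0.45],[0,0,0,0,0,0,0.45],[0,0,0,0,0,0,0],[0,0,0,0,0,0,0],[0,0,0,0,0,0,0],[0,0,0,0,0,0,0]]]'
python3 - <<'E'
from h import *
plan((.588,.1685,.17,-14),(.5525,-.3562,.17,-3))
E
```

```text
t: 49.12
tool_pos: [0.5883, 0.1684, 0.073]
eef_rot: [0.789, 0.615, 0.001, 0.0]
force: [-0.8, -0.1, 5.6]
finger_gap: 0.0179
grasp_force: 60.3
at [0.5883 0.1684 0.073 ] psi -14.11 tilt [0.0018 0.0004]
to (0.588, 0.1685, 0.17, np.float64(-14.0)) shift(before turn) [ 0.    -0.008 -2.425] turn rz -0.013
to (0.5525, -0.3562, 0.17, np.float64(-3.0)) shift(before turn) [-12.943   2.312  -0.   ] turn rz -1.375
```

```bash
python3 -m inch '[[[0,0,-0.4,0,0,0,0],[0,0,-0.7,0,0,0,0],[0,0,-0.7,0,0,0,0],[0,0,-0.63,0,0,0,0],[-0.45,0.08,0,0,0,0,0],[-0.925,0.165,0,0,0,0,0],[-0.925,0.165,0,0,0,0,0],[-0.925,0.165,0,0,0,0,0],[-0.925,0.165,0,0,0,0,0],[-0.925,0.165,0,0,0,0,0]]]'; python3 -m inch '[[[-0.925,0.165,0,0,0,0,0],[-0.925,0.165,0,0,0,0,0],[-0.925,0.165,0,0,0,0,0],[-0.925,0.165,0,0,0,0,0],[-0.925,0.165,0,0,0,0,0],[-0.925,0.165,0,0,0,0,0],[-0.925,0.165,0,0,0,0,0],[-0.925,0.165,0,0,0,0,0],[-0.45,0.08,0,0,0,0,0],[0,0,0,0,0,-0.69,0]]]'; python3 -m inch '[[[0,0,0,0,0,-0.69,0],[0,0,0,0,0,0,0],[0,0,0,0,0,0,0]]]'
python3 - <<'E'
from h import *
plan((.5525,-.3565,.0115,-3))
E
```

```text
t: 50.38
tool_pos: [0.5715, -0.0397, 0.1678]
eef_rot: [0.789, 0.615, -0.001, -0.001]
force: [-0.0, 0.5, 0.2]
finger_gap: 0.0179
grasp_force: 59.6
t: 51.62
tool_pos: [0.5495, -0.3571, 0.1679]
eef_rot: [0.758, 0.652, -0.0, -0.001]
force: [0.1, 0.0, 0.1]
finger_gap: 0.0182
grasp_force: 59.6
t: 52.0
tool_pos: [0.5507, -0.3551, 0.1689]
eef_rot: [0.726, 0.688, -0.0, -0.001]
force: [0.7, -0.2, 0.2]
finger_gap: 0.018
grasp_force: 59.6
at [ 0.5507 -0.3551  0.1689] psi -3.12 tilt [-0.0008  0.0006]
to (0.5525, -0.3565, 0.0115, np.float64(-3.0)) shift(before turn) [-0.031  0.047  3.935] turn rz -0.015
```

```bash
python3 -m inch '[[[-0.03,0.05,0.8,0,0,0,0],[0,0,0.8,0,0,0,0],[0,0,0.8,0,0,0,0],[0,0,0.8,0,0,0,0],[0,0,0.4,0,0,0,0],[0,0,0.23,0,0,0,0],[0,0,0.1,0,0,0,0],[0,0,0,0,0,0,0],[0,0,0,0,0,0,0.34],[0,0,0,0,0,0,0.34]]]'; python3 -m inch '[[[0,0,0,0,0,0,0.34],[0,0,-0.4,0,0,0,0.34],[0,0,-0.8,0,0,0,0.34],[0,0,-0.9,0,0,0,0.34],[0,0,-0.9,0,0,0,0.34],[0,0,-0.95,0,0,0,0.34]]]'; python3 -m inch '[[[0.95,-0.13,0,0,0,0,0.45],[0.95,-0.13,0,0,0,0,0.45],[0.95,-0.13,0,0,0,0,0.45],[0.95,-0.13,0,0,0,0,0.45],[0.95,-0.13,0,0,0,0,0.45],[0.95,-0.13,0,0,0,0,0.45],[0.95,-0.13,0,0,0,0,0.45],[0.95,-0.13,0,0,0,0,0.45],[0.95,-0.13,0,0,0,0,0.45],[0.95,-0.13,0,0,0,0,0.45]]]'; python3 -m inch '[[[0.95,-0.13,0,0,0,0,0.45],[0.95,-0.13,0,0,0,0,0.45],[0.99,-0.13,0,0,0,0,0.45],[0,0,0,0,0,-0.99,0.45],[0,0,0,0,0,-0.99,0.45],[0,0,0,0,0,-0.99,0.45],[0,0,0,0,0,-0.99,0.45],[0,0,0,0,0,-0.99,0.45],[0,0,0,0,0,-0.99,0.45],[0,0,0,0,0,-0.99,0.45]]]'; python3 -m inch '[[[0,0,0,0,0,-0.99,0.45],[0,0,0,0,0,-0.99,0.45],[0,0,0,0,0,-0.99,0.45],[0,0,0,0,0,-0.99,0.45],[0,0,0,0,0,-0.99,0.45],[0,0,0,0,0,0,0.45]]]'
python3 - <<'E'
from h import *
plan((.511,.142,.0735,92)); p=optics.capture('top'); q=optics.capture('side')
for m in modules(p): print(*m)
for m in modules(q): print(*m)
for m in modules(p,.019): print(*m[3:])
E
```

```text
t: 53.25
tool_pos: [0.5534, -0.3572, 0.013]
eef_rot: [0.726, 0.688, 0.0, 0.001]
force: [0.3, 0.7, -0.7]
finger_gap: 0.0292
grasp_force: 0.0
t: 54.0
tool_pos: [0.553, -0.3569, 0.1727]
eef_rot: [0.726, 0.688, 0.0, 0.001]
force: [1.0, 0.3, -0.8]
finger_gap: 0.0291
grasp_force: 0.0
t: 55.25
tool_pos: [0.5215, 0.0266, 0.1716]
eef_rot: [0.726, 0.688, 0.001, 0.001]
force: [-0.1, 0.6, 0.1]
finger_gap: 0.0384
grasp_force: 0.0
t: 56.5
tool_pos: [0.5122, 0.1417, 0.1715]
eef_rot: [0.32, 0.947, 0.0, 0.001]
force: [0.7, 0.2, -0.1]
finger_gap: 0.0381
grasp_force: 0.0
t: 57.25
tool_pos: [0.5123, 0.1417, 0.1713]
eef_rot: [-0.016, 1.0, 0.0, 0.001]
force: [1.1, 0.4, -0.1]
finger_gap: 0.0385
grasp_force: 0.0
at [0.5123 0.1417 0.1713] psi 91.88 tilt [0.0016 0.0005]
to (0.511, 0.142, 0.0735, np.float64(92.0)) shift(before turn) [0.031 0.008 2.445] turn rz -0.015
0.65 142 [512.8 202.1] [ 0.5869 -0.333 ] [29.5 18.1] 86.5
0.61 55 [276.8 249.9] [0.5013 0.1395] [18.  12.6] -45.9
0.59 140 [488.4 198.9] [ 0.5896 -0.2761] [26.  19.9] 88.7
0.51 160 [489.4 237.4] [ 0.5147 -0.275 ] [27.9 19.5] -3.0
0.45 156 [519.6 216.8] [ 0.5477 -0.3326] [29.9 17.7] 88.7
0.62 42 [408.  192.8] [ 0.5281 -0.2584] [26.3 22.1] -47.4
0.51 167 [295.9 267.4] [0.5069 0.1461] [40.  31.7] 2.0
[ 0.5969 -0.3561] [31.5 19.3] 86.5
[0.5056 0.1482] [19.2 13.5] -45.9
[ 0.5998 -0.2954] [27.8 21.2] 88.7
[ 0.5199 -0.2941] [29.7 20.8] -3.0
[ 0.5551 -0.3556] [31.9 18.9] 88.7
```

```bash
python3 -m inch '[[[0.03,0.01,0.7,0,0,0,0.45],[0,0,0.7,0,0,0,0.45],[0,0,0.7,0,0,0,0.45],[0,0,0.35,0,0,0,0.45],[0,0,0,0,0,0,0.45],[0,0,0,0,0,0,0],[0,0,0,0,0,0,0],[0,0,0,0,0,0,0],[0,0,0,0,0,0,0]]]'
python3 - <<'E'
from h import *
plan((.511,.142,.17,92),(.511,-.354,.17,-3))
E
```

```text
t: 58.62
tool_pos: [0.5114, 0.1422, 0.0729]
eef_rot: [-0.017, 1.0, 0.0, 0.001]
force: [0.1, 0.2, 5.5]
finger_gap: 0.0184
grasp_force: 60.0
at [0.5114 0.1422 0.0729] psi 91.98 tilt [0.0017 0.0005]
to (0.511, 0.142, 0.17, np.float64(92.0)) shift(before turn) [ 0.011 -0.005 -2.428] turn rz -0.003
to (0.511, -0.354, 0.17, np.float64(177.0)) shift(before turn) [  0.433 -12.392  -0.   ] turn rz -10.625
```

```bash
python3 -m inch '[[[0,0,-0.4,0,0,0,0],[0,0,-0.7,0,0,0,0],[0,0,-0.7,0,0,0,0],[0,0,-0.63,0,0,0,0],[0.03,-0.45,0,0,0,0,0],[0.03,-0.9,0,0,0,0,0],[0.03,-0.9,0,0,0,0,0],[0.03,-0.9,0,0,0,0,0],[0.03,-0.9,0,0,0,0,0],[0.03,-0.9,0,0,0,0,0]]]'; python3 -m inch '[[[0.03,-0.9,0,0,0,0,0],[0.03,-0.9,0,0,0,0,0],[0.03,-0.9,0,0,0,0,0],[0.03,-0.9,0,0,0,0,0],[0.03,-0.9,0,0,0,0,0],[0.03,-0.9,0,0,0,0,0],[0.03,-0.9,0,0,0,0,0],[0.03,-0.7,0,0,0,0,0],[0,-0.45,0,0,0,0,0],[0,0,0,0,0,0.9,0]]]'; python3 -m inch '[[[0,0,0,0,0,1,0],[0,0,0,0,0,1,0],[0,0,0,0,0,1,0],[0,0,0,0,0,1,0],[0,0,0,0,0,1,0],[0,0,0,0,0,1,0],[0,0,0,0,0,1,0],[0,0,0,0,0,1,0],[0,0,0,0,0,1,0],[0,0,0,0,0,1,0]]]';python3 -m inch '[[[0,0,0,0,0,0.97,0],[0,0,0,0,0,0,0],[0,0,0,0,0,0,0]]]'
python3 - <<'E'
from h import *
plan((.511,-.354,.0115,-3))
E
```

```text
t: 59.88
tool_pos: [0.5087, -0.0582, 0.1674]
eef_rot: [-0.017, 1.0, 0.0, -0.002]
force: [0.7, -0.7, -0.5]
finger_gap: 0.0184
grasp_force: 59.4
t: 61.12
tool_pos: [0.5098, -0.3557, 0.1676]
eef_rot: [0.048, 0.999, 0.001, -0.001]
force: [-0.1, 1.0, -0.1]
finger_gap: 0.0182
grasp_force: 59.4
t: 62.38
tool_pos: [0.5103, -0.3539, 0.1681]
eef_rot: [0.679, 0.734, -0.0, -0.001]
force: [0.2, -0.7, -0.6]
finger_gap: 0.0183
grasp_force: 59.4
t: 62.75
tool_pos: [0.5107, -0.3541, 0.1687]
eef_rot: [0.725, 0.689, -0.0, -0.001]
force: [0.1, 0.1, -1.2]
finger_gap: 0.018
grasp_force: 59.4
at [ 0.5107 -0.3541  0.1687] psi -2.87 tilt [-0.0009  0.0007]
to (0.511, -0.354, 0.0115, np.float64(-3.0)) shift(before turn) [3.00e-03 8.00e-03 3.93e+00] turn rz 0.016
```

```bash
python3 -m inch '[[[0,0,0.8,0,0,0,0],[0,0,0.8,0,0,0,0],[0,0,0.8,0,0,0,0],[0,0,0.8,0,0,0,0],[0,0,0.4,0,0,0,0],[0,0,0.23,0,0,0,0],[0,0,0.1,0,0,0,0],[0,0,0,0,0,0,0],[0,0,0,0,0,0,0.34],[0,0,0,0,0,0,0.34]]]'; python3 -m inch '[[[0,0,0,0,0,0,0.34],[0,0,-0.4,0,0,0,0.34],[0,0,-0.8,0,0,0,0.34],[0,0,-0.9,0,0,0,0.34],[0,0,-0.9,0,0,0,0.34],[0,0,-0.95,0,0,0,0.34]]]'; python3 -m inch '[[[0.95,-0.195,0,0,0,0,0.5],[0.95,-0.195,0,0,0,0,0.5],[0.95,-0.195,0,0,0,0,0.5],[0.95,-0.195,0,0,0,0,0.5],[0.95,-0.195,0,0,0,0,0.5],[0.95,-0.195,0,0,0,0,0.5],[0.95,-0.195,0,0,0,0,0.5],[0.94,-0.195,0,0,0,0,0.5],[0.94,-0.195,0,0,0,0,0.5],[0.94,-0.195,0,0,0,0,0.5]]]'; python3 -m inch '[[[0.94,-0.195,0,0,0,0,1],[0.94,-0.195,0,0,0,0,1],[0.94,-0.195,0,0,0,0,1],[0,0,0,0,0,-0.97,1],[0,0,0,0,0,-0.97,1],[0,0,0,0,0,-0.97,1],[0,0,0,0,0,-0.97,1],[0,0,0,0,0,-0.97,1],[0,0,0,0,0,-0.97,1],[0,0,0,0,0,-0.97,1]]]'; python3 -m inch '[[[0,0,0,0,0,-0.97,1],[0,0,0,0,0,-0.97,1],[0,0,0,0,0,-0.97,1],[0,0,0,0,0,-0.97,1],[0,0,0,0,0,-0.97,1],[0,0,0,0,0,0,1]]]'
python3 - <<'E'
from h import *
plan((.4345,.1405,.0365,90)); p=optics.capture('top'); q=optics.capture('side')
print(holder(p))
for m in modules(p,.019): print(*m)
a=sharp(p['pixels'][165:285,220:350],3); b=sharp(p['pixels'][165:285,430:560],3)
cv2.imwrite('pics/y1.png',np.hstack([a,b])[:,:,::-1])
E
```

```text
t: 64.0
tool_pos: [0.5115, -0.3546, 0.0129]
eef_rot: [0.725, 0.688, 0.0, 0.001]
force: [-0.1, 0.5, 0.2]
finger_gap: 0.029
grasp_force: 0.0
t: 64.75
tool_pos: [0.511, -0.3543, 0.1726]
eef_rot: [0.725, 0.688, 0.0, 0.001]
force: [1.4, -1.1, 0.5]
finger_gap: 0.0292
grasp_force: 0.0
t: 66.0
tool_pos: [0.453, 0.0293, 0.1715]
eef_rot: [0.725, 0.688, 0.001, 0.001]
force: [-0.3, 0.1, 1.5]
finger_gap: 0.0426
grasp_force: 0.0
t: 67.25
tool_pos: [0.4357, 0.142, 0.1714]
eef_rot: [0.329, 0.944, 0.001, 0.001]
force: [0.3, -0.6, -0.4]
finger_gap: 0.0856
grasp_force: 0.0
t: 68.0
tool_pos: [0.4357, 0.142, 0.1712]
eef_rot: [-0.0, 1.0, 0.0, 0.001]
force: [-1.0, 1.1, -0.6]
finger_gap: 0.085
grasp_force: 0.0
at [0.4357 0.142  0.1712] psi 90.04 tilt [0.0016 0.0005]
to (0.4345, 0.1405, 0.0365, np.float64(90.0)) shift(before turn) [ 0.03  -0.038  3.368] turn rz 0.005
((np.int64(126), array([0.55154428, 0.14463786])), 239)
0.63 150 [512.5 239. ] [ 0.5133 -0.351 ] [31.6 18.8] 88.7
0.61 138 [489.5 195.7] [ 0.6009 -0.2954] [27.8 19.1] 88.7
0.61 143 [514.  200.1] [ 0.5969 -0.3561] [31.5 19.3] 86.5
0.49 157 [489.7 237.2] [ 0.5198 -0.2941] [29.7 20.8] -3.0
0.43 158 [518.2 217.4] [ 0.5562 -0.3546] [33.5 21. ] 88.7
```

View pics/y1.png

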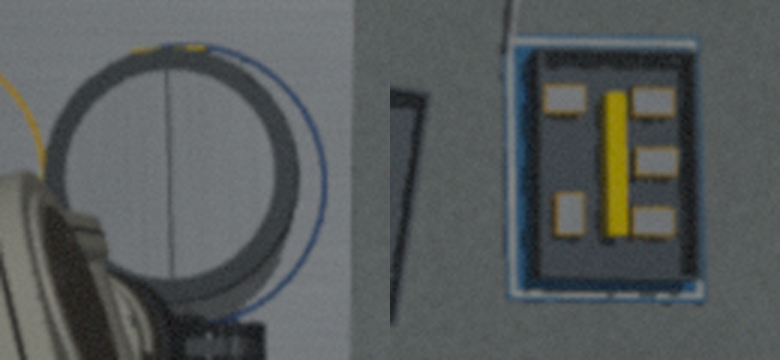

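All five modules lie flat and lid up in the tray, and the holder is empty. Next I slide the holder back.

```bash
python3 -m inch '[[[0.03,-0.04,0.8,0,0,0,1],[0,0,0.8,0,0,0,1],[0,0,0.8,0,0,0,1],[0,0,0.6,0,0,0,1],[0,0,0.36,0,0,0,1],[0,0,0,0,0,0,0],[0,0,0,0,0,0,0],[0,0,0,0,0,0,0],[0,0,0,0,0,0,0],[0,0,0,0,0,0,0]]]'
python3 - <<'E'
from h import *
plan((.440,.341,.0365,90)); p=optics.capture('top'); print(holder(p))
E
```

```text
t: 69.45
tool_pos: [0.4349, 0.141, 0.0365]
eef_rot: [-0.001, 1.0, 0.001, 0.001]
force: [-0.8, 1.7, 4.1]
finger_gap: 0.0127
grasp_force: 58.5
at [0.4349 0.141  0.0365] psi 90.16 tilt [0.0016 0.0014]
to (0.44, 0.341, 0.0365, np.float64(90.0)) shift(before turn) [-1.42e-01  5.00e+00  1.00e-03] turn rz 0.02
((np.int64(132), array([0.54998505, 0.14089048])), 245)
```

```bash
python3 -m inch '[[[-0.01,0.1,0,0,0,0,0],[-0.008,0.2,0,0,0,0,0],[-0.008,0.3,0,0,0,0,0],[-0.008,0.3,0,0,0,0,0],[-0.008,0.3,0,0,0,0,0],[-0.008,0.3,0,0,0,0,0],[-0.008,0.3,0,0,0,0,0],[-0.008,0.3,0,0,0,0,0],[-0.008,0.3,0,0,0,0,0],[-0.008,0.3,0,0,0,0,0]]]';python3 -m inch '[[[-0.008,0.3,0,0,0,0,0],[-0.008,0.3,0,0,0,0,0],[-0.008,0.3,0,0,0,0,0],[-0.008,0.3,0,0,0,0,0],[-0.008,0.3,0,0,0,0,0],[-0.008,0.3,0,0,0,0,0],[-0.008,0.3,0,0,0,0,0],[-0.008,0.2,0,0,0,0,0],[0,0,0,0,0,0,0],[0,0,0,0,0,0,0]]]'
python3 - <<'E'
from h import *
plan((.4345,.142,.036,88.1))
p=optics.capture('top'); q=optics.capture('side'); print(holder(p)); a=landmark_of(q,'holder'); print([(w(q,x['point'],.01)[0],x['score']) for x in a[:2]])
cv2.imwrite('pics/z1.png',np.hstack([sharp(p['pixels'][140:320,90:290],2),sharp(q['pixels'][230:410,90:290],2)])[:,:,::-1])
E
```

```text
t: 70.8
tool_pos: [0.4381, 0.246, 0.0363]
eef_rot: [0.001, 1.0, -0.003, 0.001]
force: [0.5, -6.7, 6.7]
finger_gap: 0.0135
grasp_force: 59.2
t: 72.05
tool_pos: [0.4407, 0.3392, 0.0364]
eef_rot: [-0.0, 1.0, -0.001, 0.001]
force: [0.5, -3.9, 5.3]
finger_gap: 0.0137
grasp_force: 58.9
at [0.4407 0.3392 0.0364] psi 90.01 tilt [ 0.0025 -0.0021]
to (0.4345, 0.142, 0.036, np.float64(88.1)) shift(before turn) [ 0.157 -4.93   0.01 ] turn rz 0.239
((np.int64(165), array([0.55749339, 0.3356055 ])), 323)
[(array([0.56271042, 0.33660158, 0.01      ]), 0.92)]
```

View pics/z1.png

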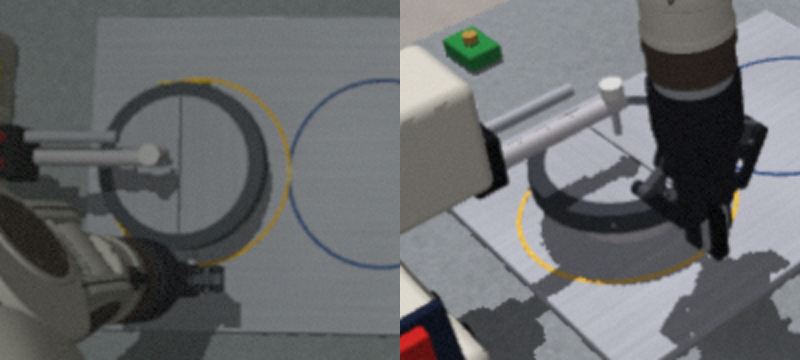

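The holder stands on the yellow ring, about 5 mm short in y. I nudge it +4 mm, release, and go over the stack.

```bash
python3 -m inch '[[[0,0.06,0,0,0,0,0],[0,0.06,0,0,0,0,0],[0,0,0,0,0,0,0],[0,0,0,0,0,0,1],[0,0,0,0,0,0,1],[0,0,0,0,0,0,1],[0,0,0,0,0,0,1]]]'; python3 -m inch '[[[0,0,-0.5,0,0,0,1],[0,0,-0.8,0,0,0,1],[0,0,-0.8,0,0,0,1],[0,0,-0.8,0,0,0,1],[0,0,-0.85,0,0,0,1],[-0.18,-0.9,0,0,0,0,0.5],[-0.18,-0.9,0,0,0,0,0.5],[-0.18,-0.9,0,0,0,0,0.5],[-0.18,-0.9,0,0,0,0,0.5],[-0.18,-0.9,0,0,0,0,0.5]]]'; python3 -m inch '[[[-0.18,-0.9,0,0,0,0,0.5],[-0.18,-0.9,0,0,0,0,0.5],[-0.18,-0.9,0,0,0,0,0.5],[-0.18,-0.9,0,0,0,0,0.5],[-0.18,-0.9,0,0,0,0,0.5],[-0.18,-0.9,0,0,0,0,0.5],[-0.18,-0.9,0,0,0,0,0.5],[-0.18,-0.92,0,0,0,0,0.5],[0,0,0,0,0,0.7,0.5],[0,0,0,0,0,0.7,0.5]]]'
python3 - <<'E'
from h import *
p=optics.capture('top'); print(holder(p))
m=hsv(p,(20,120,120),(35,255,255))
for lo,hi,z in((390,440,.051),(470,540,.027)):
    M=m.copy();M[:,:lo]=0;M[:,hi:]=0; print(rect(p,M,z))
plan((.534,-.126,.037,78.9))
E
```

```text
t: 73.12
tool_pos: [0.4393, 0.3452, 0.0355]
eef_rot: [-0.001, 1.0, -0.0, -0.0]
force: [-0.1, -0.4, -0.5]
finger_gap: 0.0842
grasp_force: 0.0
t: 74.38
tool_pos: [0.476, 0.1642, 0.1857]
eef_rot: [-0.001, 1.0, 0.0, 0.0]
force: [0.1, 1.1, -0.1]
finger_gap: 0.0427
grasp_force: 0.0
t: 75.62
tool_pos: [0.5342, -0.1241, 0.1854]
eef_rot: [0.099, 0.995, 0.0, -0.0]
force: [0.1, 0.2, -0.3]
finger_gap: 0.0425
grasp_force: 0.0
((np.int64(139), array([0.55848123, 0.33898011])), 362)
(array([ 0.5158, -0.1231]), array([59.7, 12.2]), -10.7)Traceback (most recent call last):
  File "<stdin>", line 5, in <module>
  File "h.py", line 25, in rect
    c=max(c,key=cv2.contourArea); P=w(p,c.reshape(-1,2),z)[:,:2]
ValueError: max() iterable argument is empty
```

```bash
python3 - <<'E'
from h import *
plan((.5347,-.1257,.038,78.8))
E
python3 -m inch '[[[0.02,-0.04,0.8,0,0,0,0.5],[0,0,0.8,0,0,0,0.5],[0,0,0.8,0,0,0,0.5],[0,0,0.8,0,0,0,0.5],[0,0,0.3,0,0,0,0.5],[0,0,0.18,0,0,0,0.5],[0,0,0,0,0,0,0.5]]]'
python3 - <<'E'
from h import *
plan((.5349,-.1257,.038,78.8))
E
```

```text
at [ 0.5341 -0.1236  0.1855] psi 78.93 tilt [-0.0004  0.0001]
to (0.5347, -0.1257, 0.038, np.float64(78.8)) shift(before turn) [-0.024 -0.049  3.687] turn rz 0.016
t: 76.6
tool_pos: [0.5336, -0.1249, 0.039]
eef_rot: [0.096, 0.995, -0.0, 0.0]
force: [0.5, 0.3, 0.4]
finger_gap: 0.0426
grasp_force: 0.0
at [ 0.5336 -0.1249  0.039 ] psi 78.97 tilt [ 0.0007 -0.0001]
to (0.5349, -0.1257, 0.038, np.float64(78.8)) shift(before turn) [-0.036 -0.014  0.024] turn rz 0.021
```

```bash
python3 -m inch '[[[-0.035,-0.015,0.01,0,0,0.02,0.5],[0,0,0,0,0,0,0],[0,0,0,0,0,0,0],[0,0,0,0,0,0,0],[0,0,0,0,0,0,0],[0,0,0,0,0,0,0]]]'
python3 - <<'E'
from h import *
plan((.5349,-.1257,.1,78.8))
E
python3 -m inch '[[[0,0,-0.1,0,0,0,0],[0,0,-0.25,0,0,0,0],[0,0,-0.45,0,0,0,0],[0,0,-0.5,0,0,0,0],[0,0,-0.3,0,0,0,0],[-0.1,-0.35,0,0,0,0,0],[-0.2,-0.66,0,0,0,0,0],[-0.2,-0.66,0,0,0,0,0],[-0.2,-0.66,0,0,0,0,0],[-0.2,-0.66,0,0,0,0,0]]]'; python3 -m inch '[[[-0.2,-0.66,0,0,0,0,0],[-0.2,-0.66,0,0,0,0,0],[-0.16,-0.5,0,0,0,0,0],[0,0,0,0,0,-0.36,0],[0,0,0,0,0,-0.36,0],[0,0,0,0,0,-0.36,0],[0,0,0,0,0,0,0],[0,0,0,0,0,0,0]]]'
python3 - <<'E'
from h import *
plan((.5550,-.3272,.0405,87.5))
p=optics.capture('top'); q=optics.capture('side')
cv2.imwrite('pics/n1.png',np.hstack([sharp(p['pixels'][150:300,380:560],2),sharp(q['pixels'][110:260,330:510],2)])[:,:,::-1])
E
```

```text
t: 77.35
tool_pos: [0.5351, -0.1259, 0.039]
eef_rot: [0.098, 0.995, -0.0, 0.001]
force: [-0.9, -0.2, 5.8]
finger_gap: 0.0118
grasp_force: 61.4
at [ 0.5351 -0.1259  0.039 ] psi 78.77 tilt [ 0.0016 -0.0004]
to (0.5349, -0.1257, 0.1, np.float64(78.8)) shift(before turn) [ 0.005  0.004 -1.524] turn rz -0.003
t: 78.6
tool_pos: [0.5457, -0.2517, 0.1008]
eef_rot: [0.098, 0.995, 0.0, -0.001]
force: [-0.2, -0.2, -2.9]
finger_gap: 0.0125
grasp_force: 60.5
t: 79.6
tool_pos: [0.5537, -0.3261, 0.1013]
eef_rot: [0.023, 1.0, 0.0, -0.001]
force: [-0.3, 1.3, -2.1]
finger_gap: 0.012
grasp_force: 60.4
at [ 0.5537 -0.3261  0.1013] psi 87.35 tilt [-0.0011  0.0005]
to (0.555, -0.3272, 0.0405, np.float64(87.5)) shift(before turn) [-0.033 -0.025  1.521] turn rz -0.019
```

View pics/n1.png

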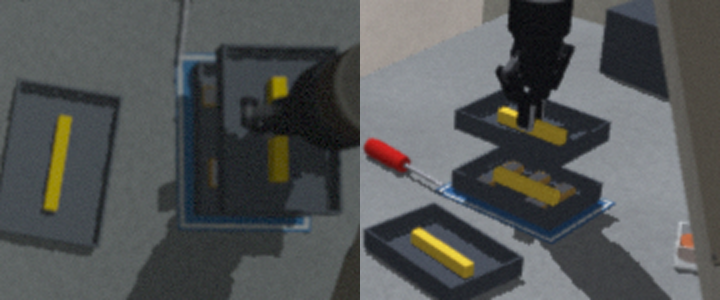

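The second tray hangs level over the loaded one, aligned with it. Lower it with the force watched.

```bash
python3 -m inch '[[[-0.035,-0.025,0,0,0,-0.02,0],[0,0,0.3,0,0,0,0],[0,0,0.4,0,0,0,0],[0,0,0.4,0,0,0,0],[0,0,0.25,0,0,0,0],[0,0,0.05,0,0,0,0],[0,0,0,0,0,0,0]]]'; python3 -m inch '[[[0,0,0.03,0,0,0,0],[0,0,0.03,0,0,0,0],[0,0,0.02,0,0,0,0],[0,0,0,0,0,0,0],[0,0,0,0,0,0,0]]]'
python3 - <<'E'
from h import *
plan((.5550,-.3272,.041,87.5))
E
```

```text
t: 80.58
tool_pos: [0.5558, -0.327, 0.0462]
eef_rot: [0.021, 1.0, -0.0, 0.0]
force: [1.1, -0.5, -1.7]
finger_gap: 0.012
grasp_force: 60.5
t: 81.2
tool_pos: [0.5556, -0.3269, 0.0429]
eef_rot: [0.021, 1.0, 0.0, -0.0]
force: [-0.6, -0.2, -0.9]
finger_gap: 0.0118
grasp_force: 60.5
at [ 0.5556 -0.3269  0.0429] psi 87.57 tilt [-0.  0.]
to (0.555, -0.3272, 0.041, np.float64(87.5)) shift(before turn) [ 0.014 -0.009  0.048] turn rz 0.009
```

```bash
python3 -m inch '[[[0,0,0.03,0,0,0,0],[0,0,0.02,0,0,0,0],[0,0,0.02,0,0,0,0],[0,0,0,0,0,0,0]]]'; python3 -m inch '[[[0,0,0,0,0,0,0.5],[0,0,0,0,0,0,0.5],[0,0,0,0,0,0,0.5],[0,0,-0.5,0,0,0,0.5],[0,0,-0.9,0,0,0,0.5],[0,0,-0.9,0,0,0,0.5],[0,0,-0.9,0,0,0,0.5]]]'; python3 -m inch '[[[0.41,0.79,-0.2,0,0,0,0.5],[0.41,0.79,-0.2,0,0,0,0.5],[0.41,0.79,-0.2,0,0,0,0.5],[0.41,0.79,-0.2,0,0,0,0.5],[0.41,0.79,-0.2,0,0,0,0.5],[0.41,0.79,-0.2,0,0,0,0.5],[0.41,0.79,-0.2,0,0,0,0.5],[0,0,0,0,0,0,0.5],[0,0,0,0,0,0,0.5]]]'
python3 - <<'E'
from h import *
p=optics.capture('top'); q=optics.capture('side'); print(holder(p), readout.state()['tool_pos'])
m=hsv(p,(20,120,120),(35,255,255)); M=m.copy();M[:,:470]=0;M[:,545:]=0; print(rect(p,M,.053))
a=sharp(p['pixels'][150:300,430:560],3); b=sharp(q['pixels'][170:270,360:475],4)
h=400; f=lambda x:cv2.resize(x,(390,h)); cv2.imwrite('pics/e1.png',np.hstack([f(a),f(b)])[:,:,::-1])
E
```

```text
t: 81.7
tool_pos: [0.5556, -0.3269, 0.0411]
eef_rot: [0.021, 1.0, -0.0, 0.0]
force: [-2.8, 1.0, 5.5]
finger_gap: 0.0124
grasp_force: 61.3
t: 82.58
tool_pos: [0.5555, -0.3268, 0.169]
eef_rot: [0.021, 1.0, 0.0, -0.0]
force: [-0.7, 1.1, 0.2]
finger_gap: 0.0429
grasp_force: 0.0
t: 83.7
tool_pos: [0.4507, -0.1012, 0.2242]
eef_rot: [0.021, 1.0, -0.0, 0.0]
force: [-0.7, -1.0, -0.3]
finger_gap: 0.0429
grasp_force: 0.0
((np.int64(153), array([0.55795609, 0.33917837])), 359) [ 0.45050644 -0.10172323  0.22370075]
(array([ 0.5862, -0.3282]), array([34.8, 12.1]), -1.3)
```

View pics/e1.png

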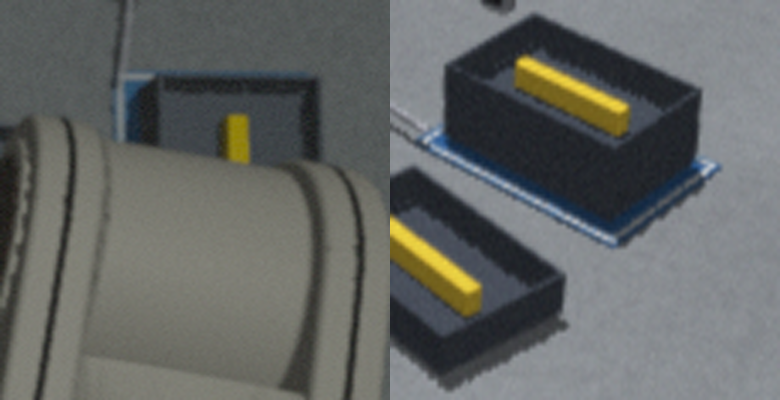

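The cover sits flush on the loaded tray with no gap, square on the mat. The contact height matched the predicted home height, and the holder is about 2 mm from the yellow ring's centre. I hand the job in.

```bash
python3 -c "
from cell import arm
print(arm.job_done())"
```

```text
the job is handed in; nothing more can be done
None
```

The job is handed in and my last camera check looked right, though no verdict came back: all five modules lie lid up in the tray on the mat under the nested cover, the empty holder is about 2 mm from the yellow ring's centre, and the last tray is still on its spot.

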